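# Clear the shutter swing, steer the light spot into the green ring, shut the shutter

### The job

First clear the shutter lever's swing: stand every coloured cell holder upright and square in the middle of the pad of its own colour on the grey mat, its long side along the pad's long side. Only then push the red post of the shutter lever round to its open stop, and with the shutter open turn the two screws on top of the mirror mount until the red light spot lies wholly inside the green ring. Finally swing the lever back to its closed stop, leaving the spot's setting and the parked holders in place; do not disturb the bottle, the tip box or the beaker.

Things in the scene. Friction and masses are not known exactly. Their poses are not given: they have to be found in the camera images.
- lever_pin (a point): The fixed steel pin, just in front of the nose of the cream light-source box, about which the shutter lever turns; the point is on its axis, 40 mm above the bench. Its axes are the station's: x points away from the robot when the station is square (it may be yawed by up to 0.12 rad), y to the robot's left, z up.
- lever_post (a point): The free end of the shutter lever: an upright red round post, 20 mm in diameter, from 38 to 90 mm above the bench; the point is on its axis, 65 mm above the bench and 190 mm from the pin's axis. The lever itself is a flat aluminium bar, 24 mm wide, lying 30 to 38 mm above the bench, so anything standing in its swing is in the way.
- shutter_lever (a joint): Angle of the shutter lever in rad. 0 = shut, against its closed stop: from the pin the bar points along the station's -x, towards the robot. It grows counter-clockwise seen from above (the post swings to the robot's right, -y) to 1.30 = open, against the open stop. It starts shut (0 to 0.06). Stiff hinge that stays where it is left; about 2 N at the post moves it. The light spot shows on the screen only while the lever is more than about half open.
- screw_left_grip (a point): Brass round knurled knob, 32 mm in diameter, 36 mm tall, on a vertical axis on top of the mirror mount, the left one (+y) of two that stand 100 mm apart; black pointer line on top. The point is on its axis, mid-height, 134 mm above the bench; knob from 116 to 152 mm. The flat flange beneath it is 112 mm above the bench.
- screw_left (a joint): Turn of the brass left screw in rad, 0 to 5.2 between its end stops, growing counter-clockwise seen from above. Each rad moves the light spot 15 mm straight away from this knob's axis, about along the station's +x (away from the robot); at 2.6 the spot is mid-screen in that direction. Light to turn (0.04 N m), stays where left. It can be gripped at any angle. Starts between 2.2 and 3.0.
- screw_right_grip (a point): The white round knurled knob, the right one (-y) of the two, same size and heights as the brass one. The point is on its axis, mid-height, 134 mm above the bench.
- screw_right (a joint): Turn of the white right screw in rad, 0 to 5.2, growing counter-clockwise seen from above. Each rad swings the light spot by about 15 mm to the station's +y (robot's left): exactly 0.088 rad counter-clockwise about the vertical axis of the brass knob, 170 mm from mid-screen; at 2.6 the spot is mid-screen sideways. Light to turn (0.04 N m), stays where left. Starts between 2.2 and 3.0.
- spot (a point): Centre of the glowing red light spot, 10 mm in diameter, on the white square screen (126 mm, its face 13 mm above the bench) that lies beyond the mirror mount. While the shutter is shut it cannot be seen, though this point still reports where it would fall.
- ring_green: The target: a green ring marked on the screen, 20 mm inside and 26 mm outside diameter; origin at its centre. The three rings lie in different quarters of the screen, changing from start to start.
- ring_blue: A blue ring of the same size on the screen, not the target.
- ring_yellow: A yellow ring of the same size on the screen, not the target.
- mat: Grey parking mat, 270 x 120 mm and 3 mm thick, fixed to the bench on the robot's right; origin at the centre of its underside. It carries the three pads side by side, 85 mm apart along its x.
- holder_red: Cell holder with a red  70 mm (its x) by 50 mm (its y) by 36 mm tall, with a light grey grip fin on top, 50 mm long (along x), 16 mm thick (along y), from 36 to 76 mm height. Origin at the centre of its underside. 0.18 to 0.35 kg. It may be absent.
- pad_red: The parking pad for the red holder: a red frame with a red centre printed on the mat, 94 mm along its y and 74 mm along its x; origin at its centre on the mat's face, 3 mm above the bench. The holder's long side goes along the pad's y (its long side).
- holder_yellow: Cell holder with a yellow  70 mm (its x) by 50 mm (its y) by 36 mm tall, with a light grey grip fin on top, 50 mm long (along x), 16 mm thick (along y), from 36 to 76 mm height. Origin at the centre of its underside. 0.18 to 0.35 kg. It may be absent.
- pad_yellow: The parking pad for the yellow holder: a yellow frame with a yellow centre printed on the mat, 94 mm along its y and 74 mm along its x; origin at its centre on the mat's face, 3 mm above the bench. The holder's long side goes along the pad's y (its long side).
- holder_blue: Cell holder with a blue  70 mm (its x) by 50 mm (its y) by 36 mm tall, with a light grey grip fin on top, 50 mm long (along x), 16 mm thick (along y), from 36 to 76 mm height. Origin at the centre of its underside. 0.18 to 0.35 kg. It may be absent.
- pad_blue: The parking pad for the blue holder: a blue frame with a blue centre printed on the mat, 94 mm along its y and 74 mm along its x; origin at its centre on the mat's face, 3 mm above the bench. The holder's long side goes along the pad's y (its long side).
- reagent_bottle: Bystander: brown bottle, 70 mm in diameter, 150 mm tall; origin under its centre.
- tip_box: Bystander: yellow box with a clear lid, 120 x 85 x 62 mm; origin under its centre.
- beaker: Bystander: glass beaker, 72 mm in diameter, 85 mm tall; origin under its centre.

How it is judged:
On the way, in this order (a step that is already met when the one before it is completed fails the run):
1. every holder present stands on the pad of its colour, released, with the shutter still shut (horizontal distance between holder_red and pad_red below 0.015 m and angle between the x axis of holder_red and the y axis of pad_red, either way round below 0.25 rad and angle between each of holder_red, holder_yellow, holder_blue's own z axis and vertical below 0.12 rad and height (world z) of each of holder_red, holder_yellow, holder_blue below 0.01 m and linear speed of each of holder_red, holder_yellow, holder_blue below 0.03 m/s and horizontal distance between holder_yellow and pad_yellow below 0.015 m and angle between the x axis of holder_yellow and the y axis of pad_yellow, either way round below 0.25 rad and horizontal distance between holder_blue and pad_blue below 0.015 m and angle between the x axis of holder_blue and the y axis of pad_blue, either way round below 0.25 rad and contact force between the fingers and holder_red below 0.1 N and contact force between the fingers and holder_yellow below 0.1 N and contact force between the fingers and holder_blue below 0.1 N and value of joint shutter_lever below 0.4 rad), for 0.2 s.
2. the shutter lever is at its open stop (value of joint shutter_lever above 1.24 rad), for 0.2 s.
3. with the shutter open, the spot lies inside the green ring (horizontal distance between spot and ring_green below 0.005 m and value of joint shutter_lever above 1.2 rad), for 0.3 s.
4. the shutter lever is back at its closed stop (value of joint shutter_lever below 0.06 rad), for 0.2 s.
At the end, for the whole second after the job is handed in: Every holder present stands upright at rest on the mat, within 15 mm of the centre of the pad of its colour, its long side within 0.25 rad of the pad's long side; the spot's point is within 5 mm of the green ring's centre; the lever is within 0.06 rad of its closed stop (horizontal distance between holder_red and pad_red below 0.015 m and angle between the x axis of holder_red and the y axis of pad_red, either way round below 0.25 rad and angle between each of holder_red, holder_yellow, holder_blue's own z axis and vertical below 0.12 rad and height (world z) of each of holder_red, holder_yellow, holder_blue below 0.01 m and linear speed of each of holder_red, holder_yellow, holder_blue below 0.03 m/s and horizontal distance between holder_yellow and pad_yellow below 0.015 m and angle between the x axis of holder_yellow and the y axis of pad_yellow, either way round below 0.25 rad and horizontal distance between holder_blue and pad_blue below 0.015 m and angle between the x axis of holder_blue and the y axis of pad_blue, either way round below 0.25 rad and horizontal distance between spot and ring_green below 0.005 m and value of joint shutter_lever below 0.06 rad); the robot touches nothing.
It fails at once if a bystander (bottle, tip box or beaker) is moved more than 30 mm (distance of any of reagent_bottle, tip_box, beaker from where it was at the start of the episode above 0.03 m).
Of holder_red, holder_yellow, holder_blue only 2 to 3 are there at a start; the rules pass over those that are not, and their reading is None.
At some moment in a run one of holder_red, holder_yellow, holder_blue may be knocked a few centimetres aside while the robot is not near it.
Once in a run the grip may slacken for a moment while it holds something.
It also fails if it takes over 210 s, if anything falls off the work surface, if the arm or the gripper's body presses on something with over 40 N, if the wrist force passes 120 N, or if a joint passes its speed limit or range.

### The arm

A 7-joint arm with a two-finger parallel gripper is mounted at the origin on the work surface. World frame = base frame: x ahead of the robot, y to its left, z up, the work surface at z = 0. Lengths are in m, angles in rad, forces in N, time in s.
With the tool pointing down it reaches from about 0.4 to 0.85 m from the base axis. Payload 10.4 kg.
Tool frame: the origin (TCP) lies at the very end of the fingers, on their centre line; the grasp point (between the pads) lies 19 mm behind it (manip.grip_depth is the distance from the TCP to the grasp point, in m); z points along the fingers, x is the direction in which the jaws open and shut, and the axes are right-handed (so a half turn about z gives the same grasp; the last joint's range is limited). The gripper opens to 85 mm and grips with 20 to 120 N. Pads are 22 mm wide; open, the fingers measure 114 mm over their backs; the gripper's body (76 mm by 85 mm) begins 54 mm behind the grasp point. The pads swing forward as they close: fully open they stand 13 mm farther back than shut.
Start: joints at [-1.147, 0.332, -0.065, 1.46, 0.022, 1.35, -0.088], TCP at [0.27, 0.564, 0.231] pointing down, gripper open.
Joint ranges: [-2.6, 2.6], [-0.5, 2.12], [-1.47, 1.34], [0.16, 2.42], [-1.27, 4.41], [0.06, 2.06], [-2.6, 2.6]. Speed limits (rad/s): [2.22, 2.22, 2.79, 2.79, 3.14, 3.14, 3.14].

### API

Orientations are given as a unit quaternion [x, y, z, w].
In Python, from workcell import manip, cams gives the robot as it stands. The module is installed in compiled form; this text tells all that it offers.
- The arm moves only by the tool move_arm, never from a script. Its arguments are lists of equal length, an entry for each row: "claw": the opening, from 0 (shut) to 1 (fully open); "dp": the shift along the tool's x, y, z as a fraction of full scale, a list of three; "turn": the turn, a rotation vector about the tool's x, y, z as a fraction of full scale, a list of three. A call has 1 to 8 rows; each row shifts and turns the commanded pose from where the row before left it, along the tool's axes as they then stand; what a row does not reach is not made up. Full scale, the value 1, is 200 mm for a shift and 45 degrees for a turn. A row lasts 1/12 s, in which the tool goes at most 41.7 mm and 7.16 degrees, less where a joint would pass 70% of its speed; a pose out of reach is approached as far as the arm can. A call with a number of a shift or a turn outside -1 to 1 is refused whole. A call with a gripper value outside its range is refused whole. The fingers move at their own pace and stop on an object; "grip_force" is the grip in N (left out, the last holds). Time passes only in rows, so rows that do not move let the fingers close. It gives the time, the measured TCP pose, the force and the opening at its end, in the units of the state.
- manip.get_obs(): the state, without advancing time (a new reading comes with each control period).
- cams.camera(name): name is "scene" or "top" or "wrist"; returns the picture (400x640x3 uint8, red, green, blue); there is no depth.
- cams.camera_info(name): a dict with "fx", "fy", "cx", "cy" (pixels), "pose" (4x4, takes a point from camera to world coordinates); the wrist camera has in their place "tool_from_camera" (4x4, takes a point from camera to tool coordinates, whose origin is the TCP and whose axes are the tool frame's). Camera axes: x right, y down, z forward; pixel columns grow to the right and rows downward; lengths in m; the calibration is good to about 2 mm. The wrist camera is an equidistant fisheye: a pixel r from the principal point sees the ray r / f radians off the axis. A picture is of the moment at which its call begins: read the wrist's pose just before it. camera_info takes no time and is no camera call.
- manip.hand_in(): hands the job in, once; it reports no verdict.
The state is a dict: "clock": time; "joint_pos": joint angles; "joint_velocities": joint speeds; "tau": joint torques, N m; "position": TCP position; "ee_rot": TCP orientation; "ft_force": force on the tool from outside, world axes, zero at the start; "torque": the same for the moment, N m; "grip_width": opening from 0.0 (shut) to 1.0 (fully open).
Only numpy, scipy, OpenCV 4.12 (cv2) and the standard library are available. Lean on these libraries where they do the work, as an engineer would, in place of code of your own. Each camera call takes 0.05 s, during which the arm holds its last target.

## Working session

There is one attempt and no reset: what is moved stays moved. The work goes in short steps, Python scripts to look and compute and a tool call to move; the robot and the scene stay as the last step left them, time stands still between calls to the robot, and variables do not carry over. Pictures are saved under pics/ and viewed, and the job is handed in when it is done.

Besides the shell and the picture viewer there is one more tool, called by a JSON object that holds its "method" and its "body". move_arm: Moves the arm, as the interface text tells. Shift numbers are shares of 200 mm and turn numbers shares of 45 degrees, none past 1 either way. Its arguments: {"type":"object","properties":{"claw":{"type":"array","items":{"type":"number"}},"dp":{"type":"array","items":{"type":"array","items":{"type":"number"}}},"turn":{"type":"array","items":{"type":"array","items":{"type":"number"}}},"grip_force":{"type":"number"}},"required":["claw","dp","turn"]}

```bash
mkdir -p pics
python3 - <<'E'
from workcell import manip, cams
import cv2,numpy as np
o=manip.get_obs()
for k in o: print(k,np.round(o[k],4) )
print(manip.grip_depth)
for n in ("scene","top","wrist"):
    im=cams.camera(n); cv2.imwrite(f"pics/{n}0.png",im[:,:,::-1])
    print(n,cams.camera_info(n))
E
```

```text
clock 0.0
joint_pos [-1.1466  0.3329 -0.0648  1.4609  0.0216  1.3499 -0.0885]
joint_velocities [ 0.0017  0.001  -0.0014 -0.0004 -0.0009  0.0015  0.0012]
tau [-4.0000e-04 -6.2546e+01  4.8800e-02 -3.9158e+01  1.6200e-02  1.0300e-02
 -0.0000e+00]
position [0.2699 0.5633 0.2305]
ee_rot [ 8.462e-01  5.329e-01 -6.000e-04  4.000e-04]
ft_force [-0.271  -0.7432 -0.4364]
torque [0.0429 0.0158 0.0296]
grip_width 0.9994
0.0187
scene {'fx': 411.14475009614085, 'fy': 411.14475009614085, 'cx': 326.48278902527005, 'cy': 204.7895476397022, 'pose': array([[-0.69545605,  0.44975815, -0.56040922,  1.14936026],
       [ 0.71853956,  0.42825862, -0.5479922 ,  0.62222318],
       [-0.00646388, -0.78378069, -0.62100407,  0.73526043],
       [ 0.        ,  0.        ,  0.        ,  1.        ]])}
top {'fx': 454.5039487438194, 'fy': 454.5039487438194, 'cx': 316.33975800499485, 'cy': 198.93275709569554, 'pose': array([[-5.98597736e-04, -9.92431406e-01,  1.22798806e-01,
         4.26284596e-01],
       [-9.99897190e-01,  2.35329392e-03,  1.41446538e-02,
         6.26122566e-02],
       [-1.43265804e-02, -1.22777714e-01, -9.92330783e-01,
         1.21263921e+00],
       [ 0.00000000e+00,  0.00000000e+00,  0.00000000e+00,
         1.00000000e+00]])}
wrist {'fx': 309.70691628693146, 'fy': 309.70691628693146, 'cx': 322.2703270389321, 'cy': 193.8586325511166, 'tool_from_camera': array([[ 9.99999657e-01, -5.77892893e-04, -5.92487717e-04,
        -6.07423345e-04],
       [ 7.33671085e-04,  9.50269796e-01,  3.11427000e-01,
        -8.00714211e-02],
       [ 3.83051732e-04, -3.11427328e-01,  9.50269895e-01,
        -1.42361621e-01],
       [ 0.00000000e+00,  0.00000000e+00,  0.00000000e+00,
         1.00000000e+00]])}
```

View pics/top0.png

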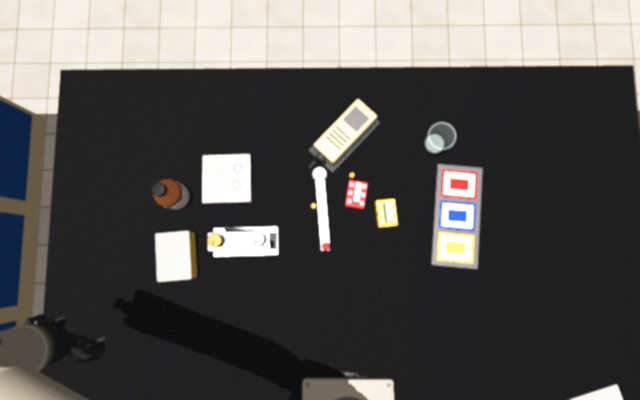

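View pics/scene0.png

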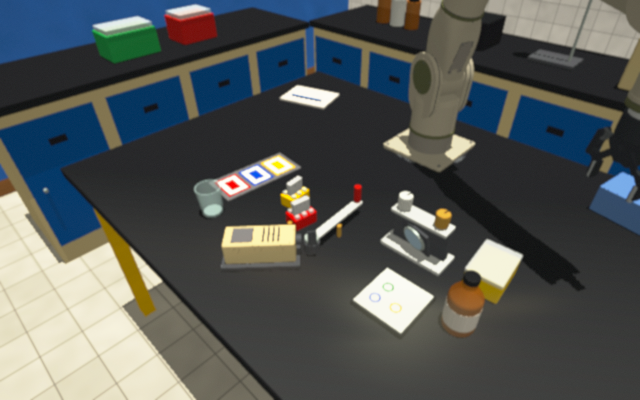

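View pics/wrist0.png

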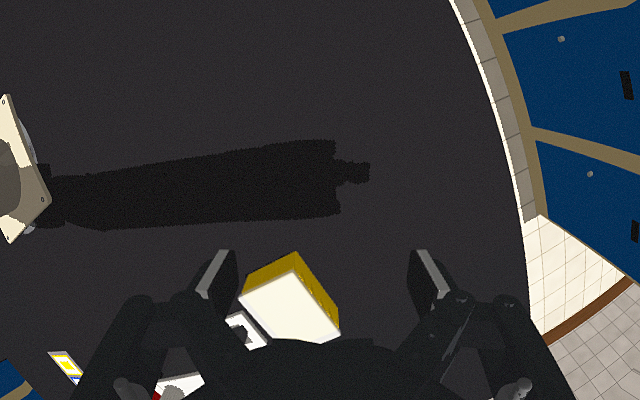

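```bash
cat > h.py <<'E'
from workcell import manip, cams
import cv2,numpy as np
from scipy.spatial.transform import Rotation as R
def px2w(n,u,v,z):
    c=cams.camera_info(n);P=c['pose']
    d=P[:3,:3]@np.array([(u-c['cx'])/c['fx'],(v-c['cy'])/c['fy'],1])
    s=(z-P[2,3])/d[2]; return (P[:3,3]+s*d)
def w2px(n,p):
    c=cams.camera_info(n);P=c['pose']
    q=P[:3,:3].T@(np.array(p)-P[:3,3]); return np.array([q[0]/q[2]*c['fx']+c['cx'],q[1]/q[2]*c['fy']+c['cy']])
def wr2w(o,u,v,z):
    c=cams.camera_info('wrist');T=c['tool_from_camera']
    a=np.array([u-c['cx'],v-c['cy']])/c['fx'];r=np.linalg.norm(a)
    d=np.r_[np.sin(r)*a/max(r,1e-9),np.cos(r)]
    Rt=R.from_quat(o['ee_rot']).as_matrix()
    cp=np.array(o['position'])+Rt@T[:3,3]; dd=Rt@T[:3,:3]@d
    return cp+(z-cp[2])/dd[2]*dd
def w2wr(o,p):
    c=cams.camera_info('wrist');T=c['tool_from_camera']
    Rt=R.from_quat(o['ee_rot']).as_matrix()
    t=Rt.T@(np.array(p)-np.array(o['position'])); q=T[:3,:3].T@(t-T[:3,3])
    th=np.arctan2(np.hypot(q[0],q[1]),q[2]);n=np.hypot(q[0],q[1])
    return np.array([c['cx'],c['cy']])+c['fx']*th*q[:2]/n
def snap(n,name,box=None,k=1):
    im=cams.camera(n)[:,:,::-1].copy()
    if box: u0,v0,u1,v1=box; im=im[v0:v1,u0:u1]
    if k!=1: im=cv2.resize(im,None,fx=k,fy=k,interpolation=cv2.INTER_CUBIC)
    cv2.imwrite('pics/'+name+'.png',im)
def mv(target=None,yaw=None):
    """print dp (tool axes, in units of 200mm) and turn(45deg) from current measured pose to target with tool down; yaw = world angle of tool x"""
    o=manip.get_obs();Rt=R.from_quat(o['ee_rot'])
    x=Rt.as_matrix()[:,0];cy=np.arctan2(x[1],x[0])
    print('pos',np.round(o['position'],4),'yaw',round(cy,4),'grip',round(o['grip_width'],3),'F',np.round(o['ft_force'],1),'t',round(o['clock'],2))
    if target is not None:
        print('dp/0.2',np.round(Rt.inv().apply(np.array(target)-o['position'])/0.2,4))
    if yaw is not None:
        Rg=np.column_stack([[np.cos(yaw),np.sin(yaw),0],[np.sin(yaw),-np.cos(yaw),0],[0,0,-1]])
        print('turn',np.round((Rt.inv()*R.from_matrix(Rg)).as_rotvec()/(np.pi/4),4))
E
python3 - <<'E'
import cv2
im=cv2.imread('pics/top0.png')
cv2.imwrite('pics/top0a.png',cv2.resize(im[90:265,300:500],None,fx=4,fy=4,interpolation=cv2.INTER_CUBIC)[:600])
cv2.imwrite('pics/top0a.png',cv2.resize(im[115:265,300:500],None,fx=4,fy=4,interpolation=cv2.INTER_CUBIC))
cv2.imwrite('pics/top0b.png',cv2.resize(im[140:290,145:345],None,fx=4,fy=4,interpolation=cv2.INTER_CUBIC))
E
```

```text
(no output)
```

View pics/top0a.png

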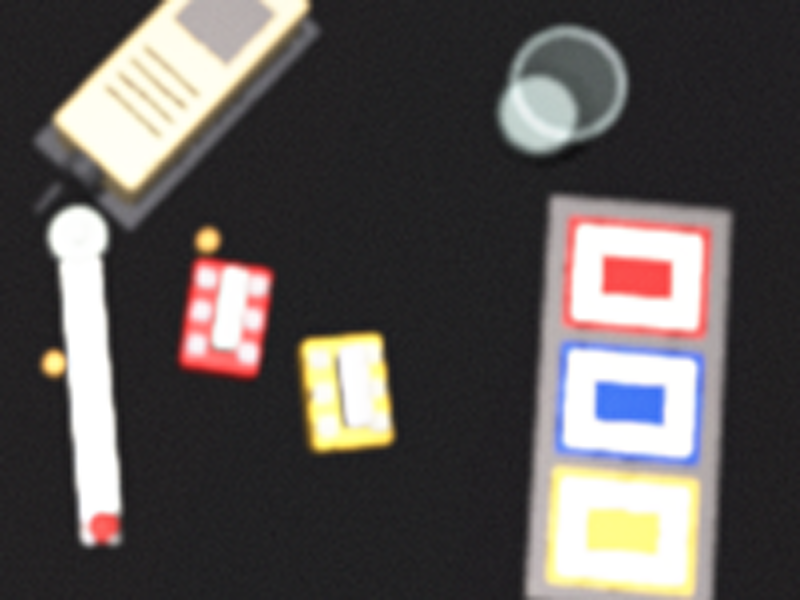

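View pics/top0b.png

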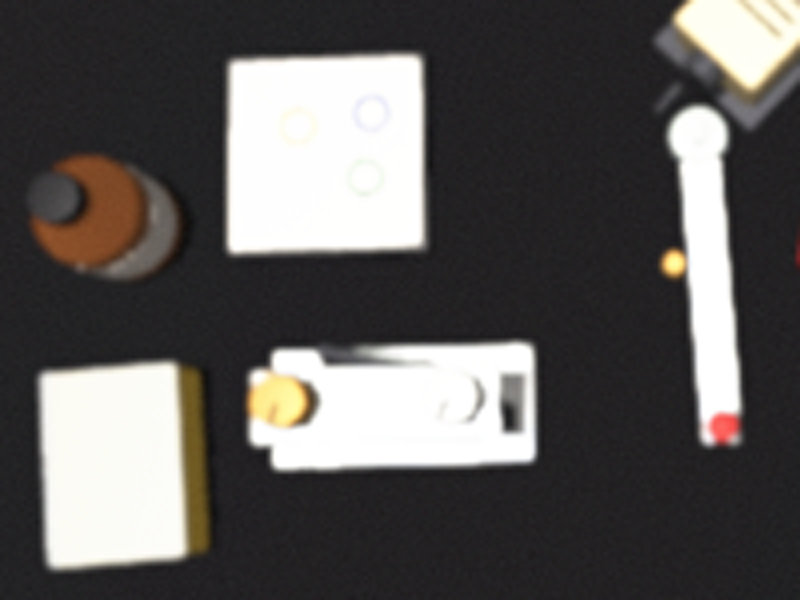

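Run:
```python
from h import *
A=lambda x,y,z: px2w('top',300+(x+.5)/4-.5,115+(y+.5)/4-.5,z)
B=lambda x,y,z: px2w('top',145+(x+.5)/4-.5,140+(y+.5)/4-.5,z)
for n,p in dict(redfin=(231,308,.076),redfinA=(236,268,.076),redfinB=(225,348,.076),yelfin=(355,386,.076),yfA=(349,346,.076),yfB=(360,425,.076),r1=(195,258,.036),r2=(273,268,.036),r3=(258,378,.036),r4=(180,365,.036),y1=(300,342,.036),y2=(382,333,.036),y3=(395,443,.036),y4=(312,452,.036),padr=(638,277,.003),padb=(629,403,.003),pady=(622,531,.003),pin=(78,234,.04),post=(104,526,.09),peg1=(208,240,.04),peg2=(53,362,.04)).items(): print(n,np.round(A(*p),4))
print()
for n,p in dict(brass=(280,400,.152),white=(458,397,.152),green=(366,177,.013),blue=(371,113,.013),yel=(297,125,.013),s1=(228,58,.013),s2=(424,54,.013),s3=(427,247,.013),s4=(230,253,.013)).items(): print(n,np.round(B(*p),4))
```

```text
redfin [ 0.5853 -0.0247  0.076 ]
redfinA [ 0.6108 -0.0281  0.076 ]
redfinB [ 0.5599 -0.0206  0.076 ]
yelfin [ 0.5357 -0.1017  0.076 ]
yfA [ 0.561  -0.0985  0.076 ]
yfB [ 0.5112 -0.1043  0.076 ]
r1 [ 0.624  -0.0046  0.036 ]
r2 [ 0.6172 -0.0555  0.036 ]
r3 [ 0.5449 -0.0447  0.036 ]
r4 [0.5535 0.0058 0.036 ]
y1 [ 0.5684 -0.0724  0.036 ]
y2 [ 0.5742 -0.1257  0.036 ]
y3 [ 0.5026 -0.1325  0.036 ]
y4 [ 0.4968 -0.0789  0.036 ]
padr [ 0.6157 -0.303   0.003 ]
padb [ 0.531  -0.2937  0.003 ]
pady [ 0.4465 -0.2859  0.003 ]
pin [0.6395 0.072  0.04  ]
post [0.4483 0.0559 0.09  ]
peg1 [ 0.6352 -0.013   0.04  ]
peg2 [0.5552 0.0883 0.04  ]

brass [0.4624 0.3151 0.152 ]
white [0.4641 0.2111 0.152 ]
green [0.6159 0.2945 0.013 ]
blue [0.6594 0.292  0.013 ]
yel [0.6514 0.3417 0.013 ]
s1 [0.6975 0.3897 0.013 ]
s2 [0.6997 0.257  0.013 ]
s3 [0.5686 0.2528 0.013 ]
s4 [0.5649 0.3843 0.013 ]
```

Run:
```python
from h import *
mv((.536,-.102,.2),1.67)
print(px2w('top',300+568/4,115+83/4,.085))
```

```text
pos [0.2699 0.5634 0.2307] yaw 1.124 grip 1.003 F [-0.  -0.2  0.5] t 0.15
dp/0.2 [-2.4256  2.6373  0.1562]
turn [-3.000e-04  1.300e-03 -6.951e-01]
[ 0.72637755 -0.23982519  0.085     ]
```

{"method": "move_arm", "body": {"claw": [1,1,1,1,1,1,1,1], "dp": [[-0.135,0.1465,0.009],[-0.135,0.1465,0.009],[-0.135,0.1465,0.009],[-0.135,0.1465,0.009],[-0.135,0.1465,0.009],[-0.135,0.1465,0.009],[-0.135,0.1465,0.009],[-0.135,0.1465,0.009]], "turn": [[0,0,0],[0,0,0],[0,0,0],[0,0,0],[0,0,0],[0,0,0],[0,0,0],[0,0,0]]}}

```text
clock: 0.82
position: [0.3883, 0.2656, 0.2168]
ee_rot: [0.846, 0.533, 0.0, -0.0]
ft_force: [0.8, 0.6, 1.1]
grip_width: 1.003
```

{"method": "move_arm", "body": {"claw": [0.7,0.7,0.7,0.7,0.7,0.7,0.7,0.7], "dp": [[-0.135,0.1465,0.009],[-0.135,0.1465,0.009],[-0.135,0.1465,0.009],[-0.135,0.1465,0.009],[-0.135,0.1465,0.009],[-0.135,0.1465,0.009],[-0.135,0.1465,0.009],[-0.135,0.1465,0.009]], "turn": [[0,0,0],[0,0,0],[0,0,0],[0,0,0],[0,0,0],[0,0,0],[0,0,0],[0,0,0]]}}

```text
clock: 1.48
position: [0.5064, -0.0304, 0.2025]
ee_rot: [0.846, 0.533, 0.0, 0.0]
ft_force: [1.1, 0.1, -0.2]
grip_width: 0.705
```

{"method": "move_arm", "body": {"claw": [0.7,0.7,0.7,0.7,0.7,0.7,0.7,0.7], "dp": [[-0.135,0.1465,0.009],[-0.135,0.1465,0.009],[0,0,0],[0,0,0],[0,0,0],[0,0,0],[0,0,0],[0,0,0]], "turn": [[0,0,0],[0,0,0],[0,0,-0.139],[0,0,-0.139],[0,0,-0.139],[0,0,-0.139],[0,0,-0.139],[0,0,0]]}}

```text
clock: 2.15
position: [0.5355, -0.1025, 0.1987]
ee_rot: [0.669, 0.743, -0.0, -0.0]
ft_force: [0.8, 0.5, -0.4]
grip_width: 0.698
```

Run:
```python
from h import *
mv((.536,-.102,.2),1.67)
snap('wrist','w1')
```

```text
pos [ 0.5355 -0.1025  0.1987] yaw 1.6749 grip 0.698 F [ 0.8  0.5 -0.4] t 2.15
dp/0.2 [ 0.0024  0.0027 -0.0067]
turn [-0.0005 -0.0002  0.0063]
```

View pics/w1.png

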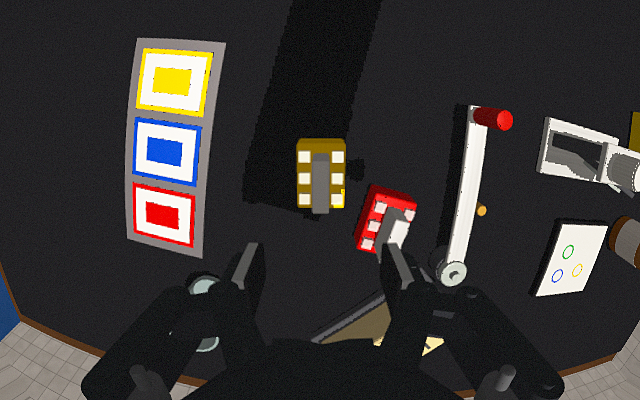

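Run:
```python
from h import *
o=manip.get_obs()
im=cv2.imread('pics/w1.png')
def fin(c,a):
    u=np.array([np.cos(a),np.sin(a)]);n=np.array([-u[1],u[0]])
    return [np.r_[np.array(c)+sx*.025*u+sy*.008*n,.076] for sx,sy in((1,1),(1,-1),(-1,-1),(-1,1))]
big=cv2.resize(im,None,fx=4,fy=4,interpolation=cv2.INTER_CUBIC)
for c,a in (((.536,-.102),.1),((.585,-.0247),-.146)):
    pts=np.array([w2wr(o,p) for p in fin(c,a)]);cv2.polylines(big,[np.int32((pts+.5)*4-.5)],True,(255,0,255),1)
for c in ((.6157,-.303),(.531,-.2937),(.4465,-.2859)):
    p=w2wr(o,[*c,.003]);cv2.circle(big,tuple(np.int32((p+.5)*4)),4,(0,255,0),-1)
cv2.imwrite('pics/w1b.png',np.vstack([big[500:1060,1100:1760]]))
cv2.imwrite('pics/w1c.png',cv2.resize(big[120:1060,480:920],None,fx=.6,fy=.6))
print(wr2w(o,171,80,.003),wr2w(o,166,152,.003),wr2w(o,163,216,.003))
```

```text
[ 0.44464684 -0.28781616  0.003     ] [ 0.53105424 -0.29307295  0.003     ] [ 0.61582027 -0.30300742  0.003     ]
```

View pics/w1b.png

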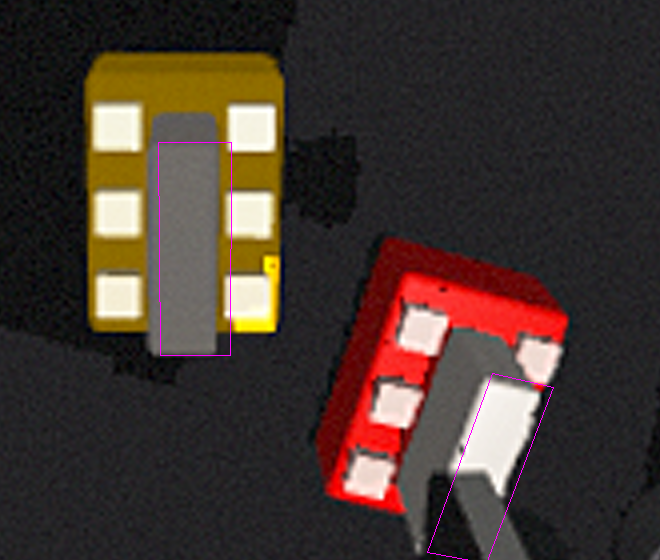

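View pics/w1c.png

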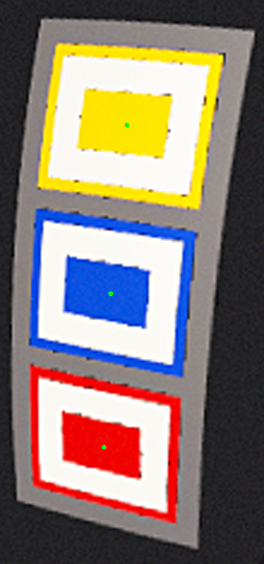

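{"method": "move_arm", "body": {"claw": [0.7,0.7,0.7,0.7,0.7,0.7,0.7,0.7], "dp": [[-0.0075,0.002,0.15],[0,0,0.15],[0,0,0.15],[0,0,0.13],[0,0,0.1],[0,0,0.1],[0,0,0.003],[0,0,0]], "turn": [[0,0,0],[0,0,0],[0,0,0],[0,0,0],[0,0,0],[0,0,0],[0,0,0],[0,0,0]]}}

```text
clock: 2.87
position: [0.5356, -0.104, 0.0418]
ee_rot: [0.672, 0.74, -0.001, -0.001]
ft_force: [0.3, -0.6, -0.2]
grip_width: 0.699
```

{"method": "move_arm", "body": {"claw": [0,0,0,0,0,0,0,0], "dp": [[0,0,0],[0,0,0],[0,0,0],[0,0,0],[0,0,0],[0,0,0],[0,0,0],[0,0,0]], "turn": [[0,0,0],[0,0,0],[0,0,0],[0,0,0],[0,0,0],[0,0,0],[0,0,0],[0,0,0]], "grip_force": 60}}

```text
clock: 3.53
position: [0.537, -0.1042, 0.0434]
ee_rot: [0.671, 0.741, 0.001, 0.001]
ft_force: [-1.3, -0.8, 7.1]
grip_width: 0.177
```

Run:
```python
from h import *
mv((.536,-.102,.2),1.67)
snap('wrist','w2')
```

```text
pos [ 0.537  -0.1042  0.0434] yaw 1.6694 grip 0.177 F [-1.3 -0.8  7.1] t 3.53
dp/0.2 [ 0.0112 -0.0025 -0.7828]
turn [ 0.0024  0.     -0.0008]
```

View pics/w2.png

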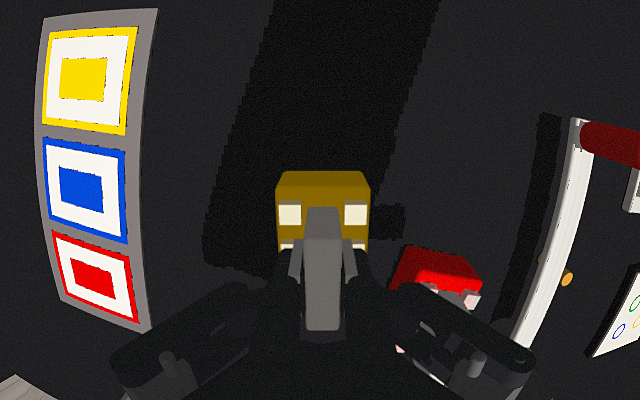

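{"method": "move_arm", "body": {"claw": [0,0,0,0,0,0,0,0], "dp": [[0,0,-0.1],[0,0,-0.13],[0,0,-0.13],[0,0,-0.13],[0,0,0],[0,0,0],[0,0,0],[0,0,0]], "turn": [[0,0,0],[0,0,0],[0,0,0.0],[0,0,0.15],[0,0,0.15],[0,0,0.15],[0,0,0.15],[0,0,0.15]]}}

```text
clock: 4.25
position: [0.5359, -0.1038, 0.1403]
ee_rot: [0.859, 0.512, -0.0, -0.0]
ft_force: [0.3, -0.5, -2.4]
grip_width: 0.175
```

{"method": "move_arm", "body": {"claw": [0,0,0,0,0,0,0,0], "dp": [[0,0,0],[0,0,0],[0,0,0],[0,0,0],[0,0,0],[0,0,0],[0,0,0],[0,0,0]], "turn": [[0,0,0.15],[0,0,0.15],[0,0,0.15],[0,0,0.15],[0,0,0.15],[0,0,0.15],[0,0,0.15],[0,0,0.15]]}}

```text
clock: 4.92
position: [0.5358, -0.1038, 0.1401]
ee_rot: [0.998, 0.066, -0.0, -0.0]
ft_force: [-0.1, -0.3, -3.7]
grip_width: 0.181
```

Run:
```python
from h import *
mv((.4455,-.2868,.14),-.1)
snap('wrist','w3')
```

```text
pos [ 0.5358 -0.1038  0.1401] yaw 0.1323 grip 0.181 F [-0.1 -0.3 -3.7] t 4.92
dp/0.2 [-5.684e-01  8.475e-01  4.000e-04]
turn [-0.0005  0.0007  0.2958]
```

View pics/w3.png

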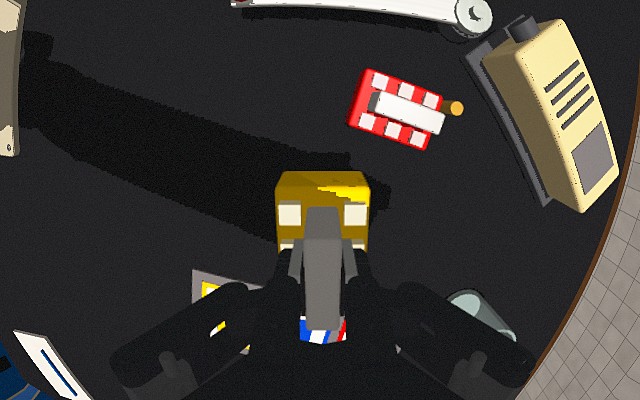

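{"method": "move_arm", "body": {"claw": [0,0,0,0,0,0,0,0], "dp": [[-0.0947,0.1412,0],[-0.0947,0.1412,0],[-0.0947,0.1412,0],[-0.0947,0.1412,0],[-0.0947,0.1412,0],[-0.0947,0.1412,0],[0,0,0],[0,0,0]], "turn": [[0,0,0],[0,0,0],[0,0,0],[0,0,0],[0,0,0],[0,0,0],[0,0,0.148],[0,0,0.148]]}}

```text
clock: 5.63
position: [0.4452, -0.2898, 0.1404]
ee_rot: [0.999, -0.05, -0.0, 0.0]
ft_force: [1.5, 1.1, -2.4]
grip_width: 0.18
```

Run:
```python
from h import *
mv((.4455,-.2868,.048),-.1)
snap('top','t3',(380,140,500,280),4)
snap('wrist','w4')
```

```text
pos [ 0.4452 -0.2898  0.1404] yaw -0.1006 grip 0.18 F [ 1.5  1.1 -2.4] t 5.63
dp/0.2 [-2.000e-04 -1.500e-02  4.619e-01]
turn [ 0.      0.0001 -0.0008]
```

View pics/t3.png

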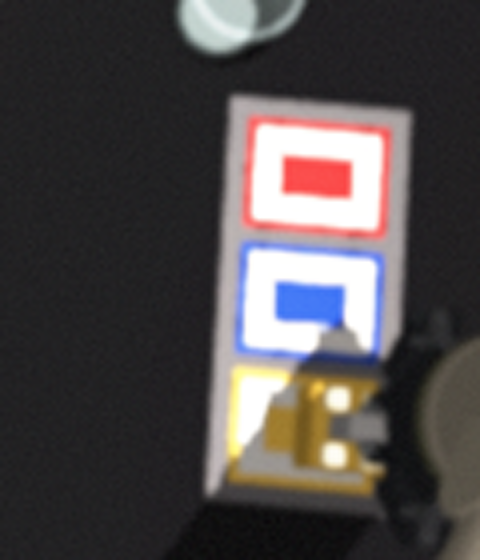

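{"method": "move_arm", "body": {"claw": [0,0,0,0,0,0,0,0], "dp": [[0,-0.013,0.12],[0,0,0.12],[0,0,0.1],[0,0,0.06],[0,0,0.04],[0,0,0.02],[0,0,0],[0,0,0]], "turn": [[0,0,0],[0,0,0],[0,0,0],[0,0,0],[0,0,0],[0,0,0],[0,0,0],[0,0,0]]}}

```text
clock: 6.4
position: [0.4478, -0.2851, 0.049]
ee_rot: [0.999, -0.047, 0.0, 0.0]
ft_force: [-0.5, -0.4, -2.4]
grip_width: 0.176
```

Run:
```python
from h import *
mv((.4455,-.2868,.047),-.1)
```

```text
pos [ 0.4478 -0.2851  0.049 ] yaw -0.0931 grip 0.176 F [-0.5 -0.4 -2.4] t 6.4
dp/0.2 [-0.0105  0.0095  0.0099]
turn [ 0.0003 -0.0012  0.0088]
```

{"method": "move_arm", "body": {"claw": [0,0,0,0], "dp": [[-0.01,0.01,0],[0,0,0.01],[0,0,0.006],[0,0,0]], "turn": [[0,0,0],[0,0,0],[0,0,0],[0,0,0]]}}

```text
clock: 6.73
position: [0.4454, -0.2871, 0.0464]
ee_rot: [0.999, -0.047, 0.001, -0.0]
ft_force: [-6.0, 3.7, 15.0]
grip_width: 0.178
```

Contact with the mat. Release and rise.

{"method": "move_arm", "body": {"claw": [0.6,0.6,0.6,0.6,0.6,0.6,0.6,0.6], "dp": [[0,0,-0.003],[0,0,0],[0,0,0],[0,0,0],[0,0,-0.1],[0,0,-0.15],[0,0,-0.15],[0,0,-0.15]], "turn": [[0,0,0],[0,0,0],[0,0,0],[0,0,0],[0,0,0],[0,0,0],[0,0,0],[0,0,0]]}}

```text
clock: 7.4
position: [0.4447, -0.2867, 0.1568]
ee_rot: [0.999, -0.047, -0.0, 0.0]
ft_force: [1.6, 0.6, 0.1]
grip_width: 0.6
```

Run:
```python
from h import *
mv((.585,-.026,.16),1.425)
```

```text
pos [ 0.4447 -0.2867  0.1568] yaw -0.0945 grip 0.6 F [1.6 0.6 0.1] t 7.4
dp/0.2 [ 0.5754 -1.364  -0.0168]
turn [-6.0000e-04  9.0000e-04 -1.9347e+00]
```

{"method": "move_arm", "body": {"claw": [0.7,0.7,0.7,0.7,0.7,0.7,0.7,0.7], "dp": [[0.072,-0.1705,-0.002],[0.072,-0.1705,-0.002],[0.072,-0.1705,-0.002],[0.072,-0.1705,-0.002],[0.072,-0.1705,-0.002],[0.072,-0.1705,-0.002],[0.072,-0.1705,-0.002],[0.072,-0.1705,-0.002]], "turn": [[0,0,0],[0,0,0],[0,0,0],[0,0,0],[0,0,0],[0,0,0],[0,0,0],[0,0,0]]}}

```text
clock: 8.07
position: [0.586, -0.024, 0.1589]
ee_rot: [0.999, -0.047, 0.0, -0.0]
ft_force: [0.5, 0.4, 0.1]
grip_width: 0.695
```

{"method": "move_arm", "body": {"claw": [0.7,0.7,0.7,0.7,0.7,0.7,0.7,0.7], "dp": [[0,0,0],[0,0,0],[0,0,0],[0,0,0],[0,0,0],[0,0,0],[0,0,0],[0,0,0]], "turn": [[0,0,-0.149],[0,0,-0.149],[0,0,-0.149],[0,0,-0.149],[0,0,-0.149],[0,0,-0.149],[0,0,-0.149],[0,0,-0.149]]}}

```text
clock: 8.73
position: [0.5854, -0.0259, 0.1587]
ee_rot: [0.911, 0.411, -0.0, -0.0]
ft_force: [-0.1, -0.7, 1.1]
grip_width: 0.703
```

{"method": "move_arm", "body": {"claw": [0.7,0.7,0.7,0.7,0.7,0.7,0.7,0.7], "dp": [[0,0,0],[0,0,0],[0,0,0],[0,0,0],[0,0,0],[0,0,0],[0,0,0],[0,0,0]], "turn": [[0,0,-0.149],[0,0,-0.149],[0,0,-0.149],[0,0,-0.149],[0,0,-0.149],[0,0,0],[0,0,0],[0,0,0]]}}

```text
clock: 9.4
position: [0.5854, -0.026, 0.1588]
ee_rot: [0.757, 0.653, -0.0, -0.0]
ft_force: [0.2, 0.5, -0.4]
grip_width: 0.699
```

Run:
```python
from h import *
mv((.585,-.026,.046),1.425)
snap('wrist','w5')
snap('top','t5',(380,140,500,280),4)
```

```text
pos [ 0.5854 -0.026   0.1588] yaw 1.4231 grip 0.699 F [ 0.2  0.5 -0.4] t 9.4
dp/0.2 [-4.00e-04 -1.90e-03  5.64e-01]
turn [-0.0002 -0.     -0.0024]
```

View pics/w5.png

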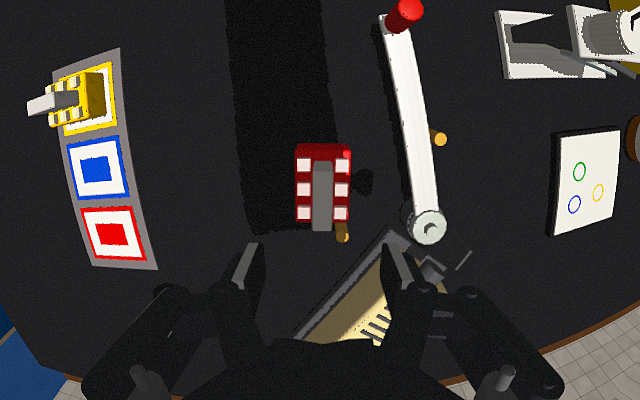

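View pics/t5.png

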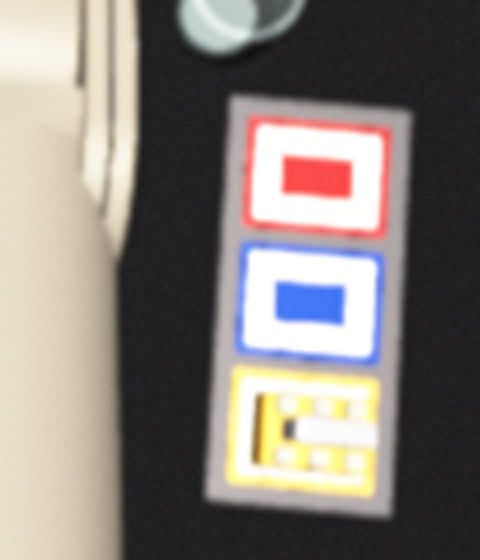

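{"method": "move_arm", "body": {"claw": [0.7,0.7,0.7,0.7,0.7,0.7,0.7,0.7], "dp": [[0,0,0.12],[0,0,0.12],[0,0,0.12],[0,0,0.1],[0,0,0.07],[0,0,0.034],[0,0,0],[0,0,0]], "turn": [[0,0,0],[0,0,0],[0,0,0],[0,0,0],[0,0,0],[0,0,0],[0,0,0],[0,0,0]]}}

```text
clock: 10.17
position: [0.5857, -0.0259, 0.0465]
ee_rot: [0.756, 0.654, 0.0, 0.0]
ft_force: [0.3, -0.5, 0.8]
grip_width: 0.7
```

{"method": "move_arm", "body": {"claw": [0,0,0,0,0,0,0], "dp": [[0,0,0],[0,0,0],[0,0,0],[0,0,0],[0,0,0],[0,0,0],[0,0,0]], "turn": [[0,0,0],[0,0,0],[0,0,0],[0,0,0],[0,0,0],[0,0,0],[0,0,0]], "grip_force": 60}}

```text
clock: 10.75
position: [0.586, -0.026, 0.0469]
ee_rot: [0.756, 0.654, 0.001, 0.0]
ft_force: [-0.1, -0.9, 5.8]
grip_width: 0.173
```

{"method": "move_arm", "body": {"claw": [0,0,0,0,0,0,0,0], "dp": [[0,0,-0.1],[0,0,-0.13],[0,0,-0.13],[0,0,-0.13],[0,0,0],[0,0,0],[0,0,0],[0,0,0]], "turn": [[0,0,0],[0,0,0],[0,0,0.0],[0,0,0.15],[0,0,0.15],[0,0,0.15],[0,0,0.15],[0,0,0.15]]}}

```text
clock: 11.42
position: [0.5849, -0.0258, 0.1436]
ee_rot: [0.915, 0.404, -0.0, -0.0]
ft_force: [-0.7, -0.8, -3.4]
grip_width: 0.176
```

{"method": "move_arm", "body": {"claw": [0,0,0,0,0,0,0,0], "dp": [[0,0,0],[0,0,0],[0,0,0],[0,0,0],[0,0,0],[0,0,0],[0,0,0],[0,0,0]], "turn": [[0,0,0.15],[0,0,0.15],[0,0,0.15],[0,0,0.15],[0,0,0.15],[0,0,0.15],[0,0,0.15],[0,0,0.14]]}}

```text
clock: 12.08
position: [0.5849, -0.0258, 0.1435]
ee_rot: [0.999, -0.051, -0.001, -0.0]
ft_force: [-0.0, -0.1, -4.1]
grip_width: 0.176
```

Run:
```python
from h import *
mv((.6157,-.303,.14),-.1)
snap('wrist','w6')
import glob
A=lambda x,y,z: np.round(px2w('top',380+(x+.5)/4-.5,140+(y+.5)/4-.5,z),4)
# yellow holder in t5
for p in ((265,395,.036),(265,465,.036),(378,400,.036),(376,472,.036),(335,431,.076),(290,429,.076),(376,433,.076)): print(p,A(*p))
```

```text
pos [ 0.5849 -0.0258  0.1435] yaw -0.1024 grip 0.176 F [-0.  -0.1 -4.1] t 12.08
dp/0.2 [0.2951 1.3632 0.0172]
turn [ 0.0001  0.0016 -0.0031]
(265, 395, 0.036) [ 0.4689 -0.2536  0.036 ]
(265, 465, 0.036) [ 0.4243 -0.252   0.036 ]
(378, 400, 0.036) [ 0.4657 -0.3257  0.036 ]
(376, 472, 0.036) [ 0.4198 -0.3225  0.036 ]
(335, 431, 0.076) [ 0.4452 -0.2852  0.076 ]
(290, 429, 0.076) [ 0.4465 -0.2575  0.076 ]
(376, 433, 0.076) [ 0.444  -0.3104  0.076 ]
```

View pics/w6.png

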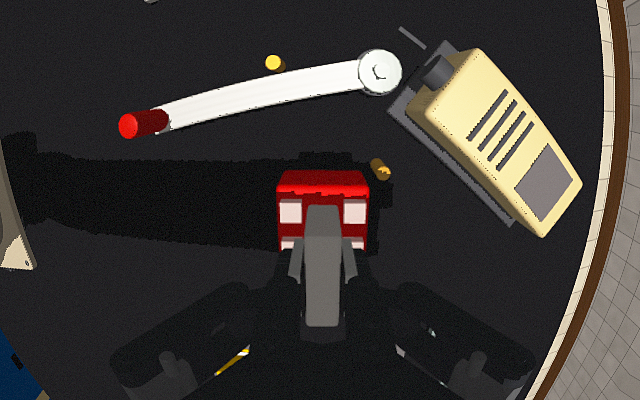

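{"method": "move_arm", "body": {"claw": [0,0,0,0,0,0,0,0], "dp": [[0.0369,0.1704,0],[0.0369,0.1704,0],[0.0369,0.1704,0],[0.0369,0.1704,0],[0.0369,0.1704,0],[0.0369,0.1704,0],[0.0369,0.1704,0],[0.0369,0.1704,0]], "turn": [[0,0,0],[0,0,0],[0,0,0],[0,0,0],[0,0,0],[0,0,0],[0,0,0],[0,0,0]]}}

```text
clock: 12.8
position: [0.6176, -0.3042, 0.1433]
ee_rot: [0.999, -0.047, -0.001, -0.0]
ft_force: [0.5, 1.9, -3.0]
grip_width: 0.179
```

{"method": "move_arm", "body": {"claw": [0,0,0], "dp": [[0,0,0],[0,0,0],[0,0,0]], "turn": [[0,0,0],[0,0,0],[0,0,0]]}}

```text
clock: 13.05
position: [0.6176, -0.3026, 0.1432]
ee_rot: [0.999, -0.048, -0.001, -0.001]
ft_force: [0.4, 0.3, -4.1]
grip_width: 0.175
```

Run:
```python
from h import *
mv((.6157,-.303,.051),-.1)
snap('wrist','w7')
```

```text
pos [ 0.6176 -0.3026  0.1432] yaw -0.0951 grip 0.175 F [ 0.4  0.3 -4.1] t 13.05
dp/0.2 [-0.009   0.0035  0.4612]
turn [-0.0012  0.0015  0.0063]
```

View pics/w7.png

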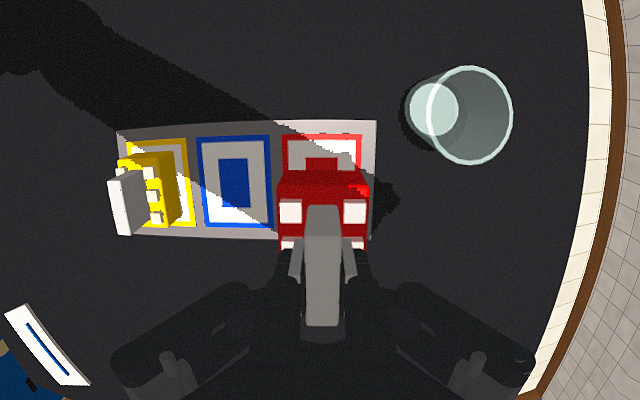

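{"method": "move_arm", "body": {"claw": [0,0,0,0,0,0,0,0], "dp": [[-0.009,0.003,0.12],[0,0,0.12],[0,0,0.1],[0,0,0.06],[0,0,0.04],[0,0,0.02],[0,0,0.008],[0,0,0.004]], "turn": [[0,0,0],[0,0,0],[0,0,0],[0,0,0],[0,0,0],[0,0,0],[0,0,0],[0,0,0]]}}

```text
clock: 13.77
position: [0.6166, -0.3035, 0.0505]
ee_rot: [0.999, -0.048, 0.001, 0.0]
ft_force: [-0.2, -0.7, -2.8]
grip_width: 0.178
```

{"method": "move_arm", "body": {"claw": [0,0,0], "dp": [[0,0,0],[0,0,0],[0,0,0]], "turn": [[0,0,0],[0,0,0],[0,0,0]]}}

```text
clock: 14.02
position: [0.6164, -0.3036, 0.0504]
ee_rot: [0.999, -0.048, 0.001, 0.0]
ft_force: [-0.3, 0.5, -3.2]
grip_width: 0.171
```

{"method": "move_arm", "body": {"claw": [0,0,0,0], "dp": [[0,0,0.006],[0,0,0.004],[0,0,0],[0,0,0]], "turn": [[0,0,0],[0,0,0],[0,0,0],[0,0,0]]}}

```text
clock: 14.35
position: [0.6165, -0.3036, 0.05]
ee_rot: [0.999, -0.048, 0.001, -0.0]
ft_force: [-6.2, 3.8, 13.5]
grip_width: 0.176
```

{"method": "move_arm", "body": {"claw": [0.6,0.6,0.6,0.6,0.6,0.6,0.6,0.6], "dp": [[0,0,-0.004],[0,0,0],[0,0,0],[0,0,0],[0,0,-0.1],[0,0,-0.15],[0,0,-0.15],[0,0,-0.15]], "turn": [[0,0,0],[0,0,0],[0,0,0],[0,0,0],[0,0,0],[0,0,0],[0,0,0],[0,0,0]]}}

```text
clock: 15.02
position: [0.6158, -0.3034, 0.1595]
ee_rot: [0.999, -0.048, -0.0, 0.0]
ft_force: [0.5, 0.6, 0.7]
grip_width: 0.598
```

Run:
```python
from h import *
mv((.49,.12,.19),1.47)
snap('wrist','w8')
snap('top','t8',(380,140,500,280),4)
```

```text
pos [ 0.6158 -0.3034  0.1595] yaw -0.0967 grip 0.598 F [0.5 0.6 0.7] t 15.02
dp/0.2 [-0.8306 -2.0463 -0.1519]
turn [-5.0000e-04  6.0000e-04 -1.9948e+00]
```

View pics/w8.png

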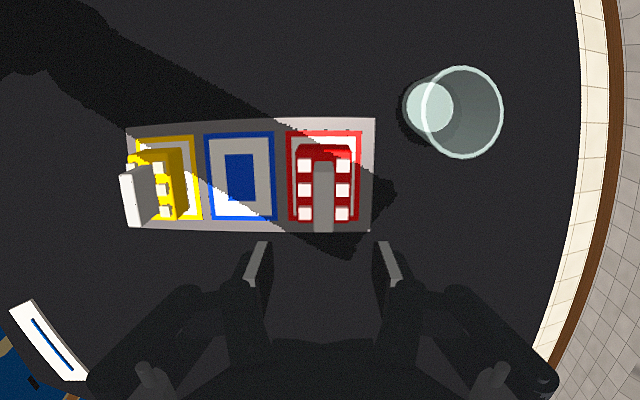

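View pics/t8.png

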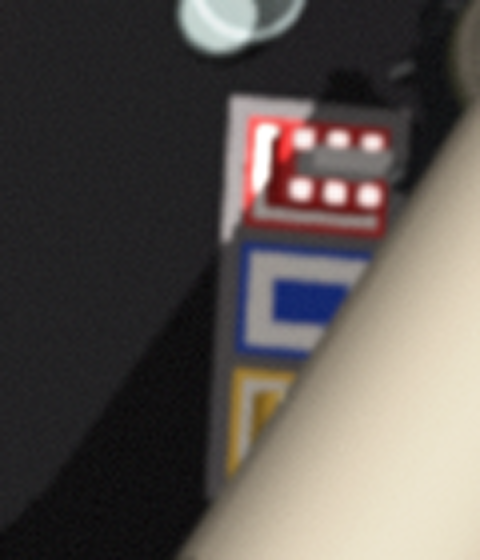

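Run:
```python
from h import *
mv((.450,.056,.15),-1.487)
A=lambda x,y,z: np.round(px2w('top',380+(x+.5)/4-.5,140+(y+.5)/4-.5,z),4)
for p in ((290,128,.036),(290,203,.036),(388,132,.036),(383,208,.036),(346,160,.076)): print(p,A(*p))
```

```text
pos [ 0.6181 -0.3051  0.1641] yaw -0.0968 grip 0.602 F [ 0.6 -0.8 -0.4] t 15.12
dp/0.2 [-1.0114 -1.716   0.0585]
turn [-0.004  -0.0103  1.7701]
(290, 128, 0.036) [ 0.6431 -0.276   0.036 ]
(290, 203, 0.036) [ 0.5935 -0.2742  0.036 ]
(388, 132, 0.036) [ 0.6402 -0.3397  0.036 ]
(383, 208, 0.036) [ 0.5901 -0.3343  0.036 ]
(346, 160, 0.076) [ 0.6151 -0.2989  0.076 ]
```

{"method": "move_arm", "body": {"claw": [0.6,0.6,0.6,0.6,0.6,0.6,0.6,0.6], "dp": [[-0.0922,-0.156,0],[-0.0922,-0.156,0],[-0.0922,-0.156,0],[-0.0922,-0.156,0],[-0.0922,-0.156,0],[-0.0922,-0.156,0],[-0.0922,-0.156,0],[-0.0922,-0.156,0]], "turn": [[0,0,0],[0,0,0],[0,0,0],[0,0,0],[0,0,0],[0,0,0],[0,0,0],[0,0,0]]}}

```text
clock: 15.78
position: [0.4922, -0.0392, 0.158]
ee_rot: [0.999, -0.048, -0.0, -0.0]
ft_force: [0.7, 0.1, 0.9]
grip_width: 0.597
```

{"method": "move_arm", "body": {"claw": [0.6,0.6,0.6,0.6,0.6,0.6,0.6,0.6], "dp": [[-0.0922,-0.156,0],[-0.0922,-0.156,0],[-0.0922,-0.156,0],[0,0,0],[0,0,0],[0,0,0],[0,0,0],[0,0,0]], "turn": [[0,0,0],[0,0,0],[0,0,0],[0,0,0.1475],[0,0,0.1475],[0,0,0.1475],[0,0,0.1475],[0,0,0.1475]]}}

```text
clock: 16.45
position: [0.4471, 0.0578, 0.1582]
ee_rot: [0.943, -0.334, -0.0, -0.0]
ft_force: [0.4, 0.5, 0.7]
grip_width: 0.603
```

{"method": "move_arm", "body": {"claw": [0.6,0.6,0.6,0.6,0.6,0.6,0.6,0.6], "dp": [[0,0,0],[0,0,0],[0,0,0],[0,0,0],[0,0,0],[0,0,0],[0,0,0],[0,0,0]], "turn": [[0,0,0.1475],[0,0,0.1475],[0,0,0.1475],[0,0,0.1475],[0,0,0.1475],[0,0,0.1475],[0,0,0.1475],[0,0,0]]}}

```text
clock: 17.12
position: [0.4471, 0.0577, 0.1582]
ee_rot: [0.734, -0.679, -0.0, 0.0]
ft_force: [0.1, -1.0, -0.4]
grip_width: 0.601
```

Run:
```python
from h import *
mv((.450,.056,.052),-1.487)
snap('wrist','w9')
snap('top','t9',(380,140,500,280),4)
```

```text
pos [0.4471 0.0577 0.1582] yaw -1.4923 grip 0.601 F [ 0.1 -1.  -0.4] t 17.12
dp/0.2 [ 0.0097 -0.0139  0.5309]
turn [ 0.0003  0.0001 -0.0068]
```

View pics/w9.png

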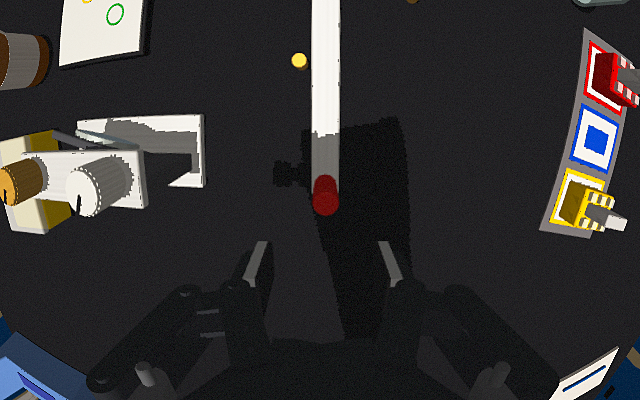

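View pics/t9.png

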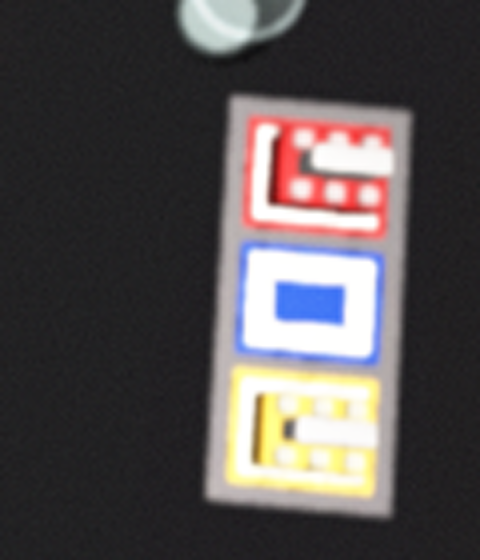

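Run:
```python
from h import *
o=manip.get_obs()
print(wr2w(o,325,204,.09), w2wr(o,(.450,.056,.09)))
```

```text
[0.45001633 0.0555153  0.09      ] [324.33088252 203.96644228]
```

Post confirmed. Descend around it and narrow the cage.

{"method": "move_arm", "body": {"claw": [0.6,0.6,0.6,0.6,0.6,0.6,0.6,0.6], "dp": [[0.011,-0.0139,0.12],[0,0,0.12],[0,0,0.12],[0,0,0.1],[0,0,0.06],[0,0,0.01],[0,0,0],[0,0,0]], "turn": [[0,0,0],[0,0,0],[0,0,0],[0,0,0],[0,0,0],[0,0,0],[0,0,0],[0,0,0]]}}

```text
clock: 17.88
position: [0.4506, 0.0558, 0.0531]
ee_rot: [0.737, -0.676, 0.0, -0.0]
ft_force: [-0.1, 0.1, 0.7]
grip_width: 0.602
```

{"method": "move_arm", "body": {"claw": [0.32,0.32,0.32,0.32,0.32], "dp": [[0,0,0],[0,0,0],[0,0,0],[0,0,0],[0,0,0]], "turn": [[0,0,0],[0,0,0],[0,0,0],[0,0,0],[0,0,0]], "grip_force": 20}}

```text
clock: 18.3
position: [0.4504, 0.0559, 0.0527]
ee_rot: [0.736, -0.677, 0.0, -0.0]
ft_force: [-0.7, 0.2, -0.2]
grip_width: 0.322
```

Run:
```python
from h import *
mv((.450,.056,.052),-1.487)
```

```text
pos [0.4504 0.0559 0.0527] yaw -1.4865 grip 0.322 F [-0.7  0.2 -0.2] t 18.3
dp/0.2 [-0.0006  0.0017  0.0037]
turn [-0.0006  0.0005  0.0006]
```

{"method": "move_arm", "body": {"claw": [0.32,0.32,0.32,0.32,0.32,0.32,0.32,0.32], "dp": [[0.076,-0.003,0],[0.076,-0.003,0],[0.076,-0.003,0],[0.076,-0.003,0],[0.076,-0.003,0],[0.076,-0.003,0],[0.076,-0.003,0],[0,0,0]], "turn": [[0,0,-0.102],[0,0,-0.102],[0,0,-0.102],[0,0,-0.102],[0,0,-0.102],[0,0,-0.102],[0,0,-0.102],[0,0,0]]}}

```text
clock: 18.97
position: [0.4885, -0.0446, 0.0527]
ee_rot: [0.895, -0.446, 0.001, 0.0]
ft_force: [-0.5, -0.6, 0.4]
grip_width: 0.322
```

Run:
```python
from h import *
mv()
p=manip.get_obs()['position'];d=np.array(p[:2])-[.6395,.072];print(np.linalg.norm(d),np.arctan2(-d[1],-d[0]))
snap('wrist','w10')
```

```text
pos [ 0.4885 -0.0446  0.0527] yaw -0.9245 grip 0.322 F [-0.5 -0.6  0.4] t 18.97
0.19078388206971103 0.6576488875109155
```

View pics/w10.png

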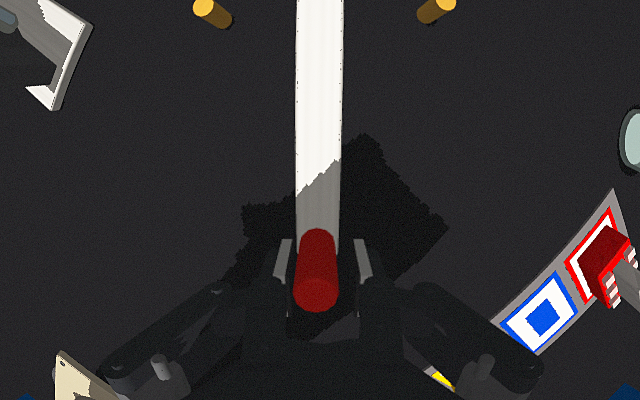

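{"method": "move_arm", "body": {"claw": [0.32,0.32,0.32,0.32,0.32,0.32,0.32,0.32], "dp": [[0.076,-0.003,0],[0.076,-0.003,0],[0.076,-0.003,0],[0.076,-0.003,0],[0.076,-0.003,0],[0.076,-0.003,0],[0.076,-0.003,0],[0.038,-0.001,0]], "turn": [[0,0,-0.102],[0,0,-0.102],[0,0,-0.102],[0,0,-0.102],[0,0,-0.102],[0,0,-0.102],[0,0,-0.102],[0,0,-0.051]]}}

```text
clock: 19.68
position: [0.5789, -0.108, 0.0521]
ee_rot: [0.987, -0.161, -0.001, 0.0]
ft_force: [-3.4, -1.7, 0.7]
grip_width: 0.319
```

{"method": "move_arm", "body": {"claw": [0.32,0.32,0.32,0.32], "dp": [[0.025,-0.001,0],[0.02,-0.001,0],[0,0,0],[0,0,0]], "turn": [[0,0,-0.04],[0,0,-0.03],[0,0,0],[0,0,0]]}}

```text
clock: 20.02
position: [0.5874, -0.1098, 0.0524]
ee_rot: [0.991, -0.135, 0.0, -0.0]
ft_force: [0.9, 0.6, 0.4]
grip_width: 0.32
```

Run:
```python
from h import *
mv()
p=manip.get_obs()['position'];d=np.array(p[:2])-[.6395,.072];print(np.linalg.norm(d),np.arctan2(-d[1],-d[0]))
snap('wrist','w11')
```

```text
pos [ 0.5874 -0.1098  0.0524] yaw -0.2716 grip 0.32 F [0.9 0.6 0.4] t 20.02
0.18913005817664316 1.2916361234495395
```

View pics/w11.png

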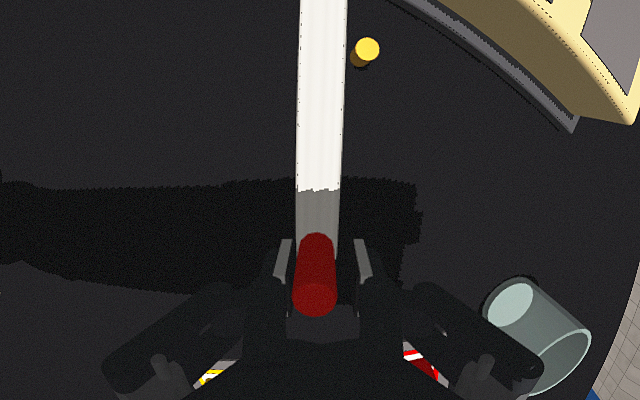

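Not yet at the stop; continue in small steps.

{"method": "move_arm", "body": {"claw": [0.32,0.32,0.32,0.32,0.32], "dp": [[0.025,-0.001,0],[0.025,-0.001,0],[0.015,0,0],[0,0,0],[0,0,0]], "turn": [[0,0,-0.033],[0,0,-0.033],[0,0,0],[0,0,0],[0,0,0]]}}

```text
clock: 20.48
position: [0.5982, -0.1128, 0.0522]
ee_rot: [0.994, -0.11, -0.002, -0.0]
ft_force: [-9.4, 2.4, 6.0]
grip_width: 0.318
```

Run:
```python
from h import *
mv()
p=manip.get_obs()['position'];d=np.array(p[:2])-[.6395,.072];print(np.linalg.norm(d),np.arctan2(-d[1],-d[0]))
snap('wrist','w12')
```

```text
pos [ 0.5982 -0.1128  0.0522] yaw -0.2201 grip 0.318 F [-9.4  2.4  6. ] t 20.48
0.18932711655253662 1.35097374540759
```

View pics/w12.png

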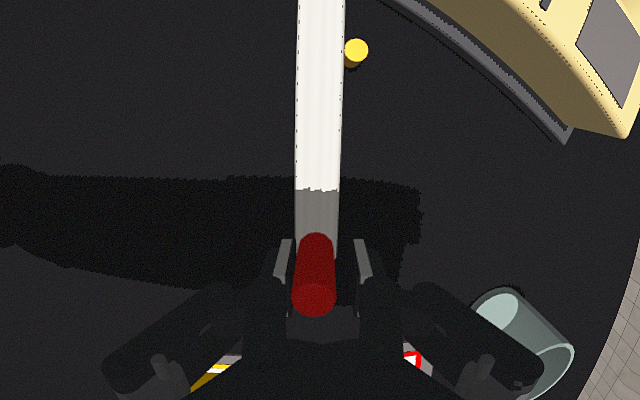

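{"method": "move_arm", "body": {"claw": [0.32,0.32,0.32,0.6,0.6,0.6,0.6,0.6], "dp": [[0.005,0,0],[0,0,0],[-0.025,0,0],[0,0,0],[0,0,0],[0,0,-0.1],[0,0,-0.15],[0,0,-0.15]], "turn": [[0,0,0],[0,0,0],[0,0,0],[0,0,0],[0,0,0],[0,0,0],[0,0,0],[0,0,0]]}}

```text
clock: 21.2
position: [0.5959, -0.1124, 0.133]
ee_rot: [0.994, -0.109, -0.001, 0.0]
ft_force: [0.9, 0.2, 0.3]
grip_width: 0.602
```

{"method": "move_arm", "body": {"claw": [0.6,0.6,0.6], "dp": [[0,0,-0.15],[0,0,-0.1],[0,0,0]], "turn": [[0,0,0],[0,0,0],[0,0,0]]}}

```text
clock: 21.45
position: [0.5988, -0.113, 0.1876]
ee_rot: [0.994, -0.109, 0.004, -0.0]
ft_force: [1.7, 0.4, 0.3]
grip_width: 0.602
```

Run:
```python
from h import *
mv((.4641,.2111,.2),0)
im=cams.camera('top')[:,:,::-1]
for n,b in (('t13a',(300,115,500,265)),('t13b',(145,140,345,290))):
    cv2.imwrite('pics/%s.png'%n,cv2.resize(im[b[1]:b[3],b[0]:b[2]],None,fx=4,fy=4,interpolation=cv2.INTER_CUBIC))
snap('scene','s13',(320,160,520,310),4)
```

```text
pos [ 0.5988 -0.113   0.1876] yaw -0.2189 grip 0.602 F [1.7 0.4 0.3] t 21.45
dp/0.2 [-1.0087 -1.4358 -0.0676]
turn [-0.0008 -0.0102 -0.2787]
```

View pics/t13a.png

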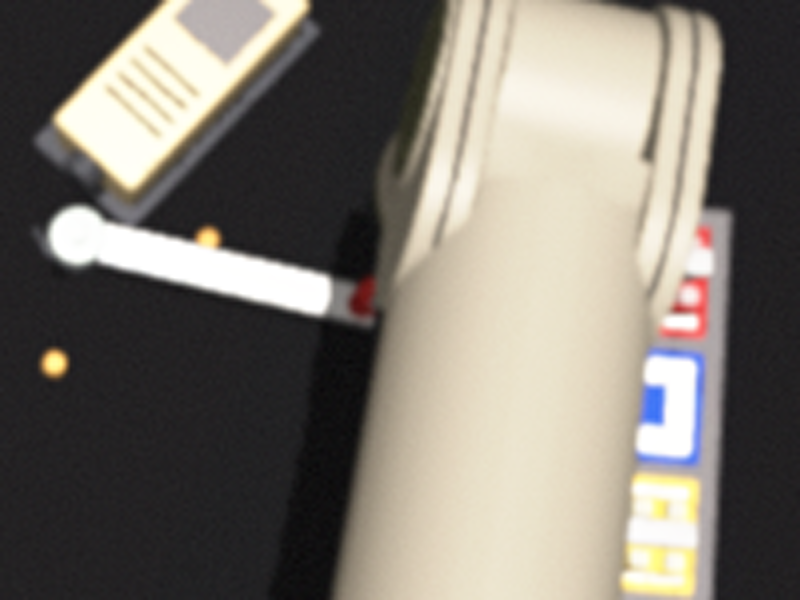

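View pics/t13b.png

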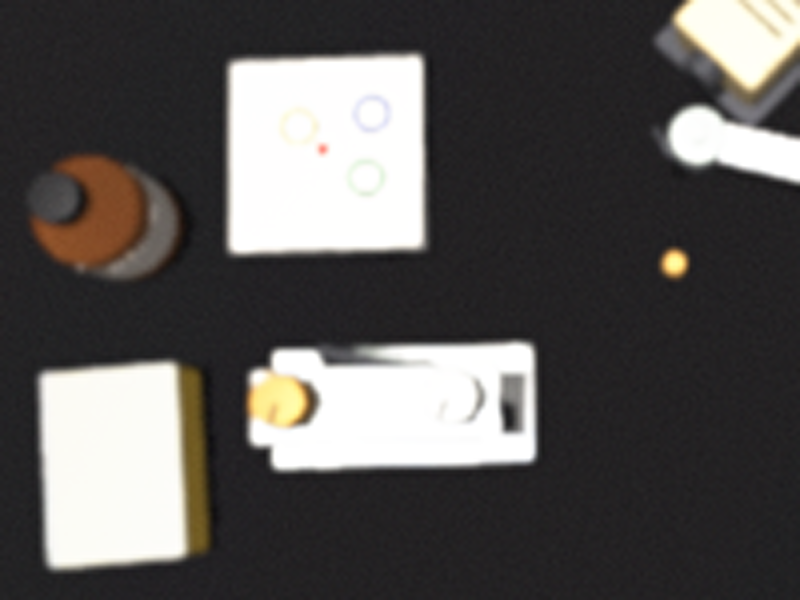

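View pics/s13.png

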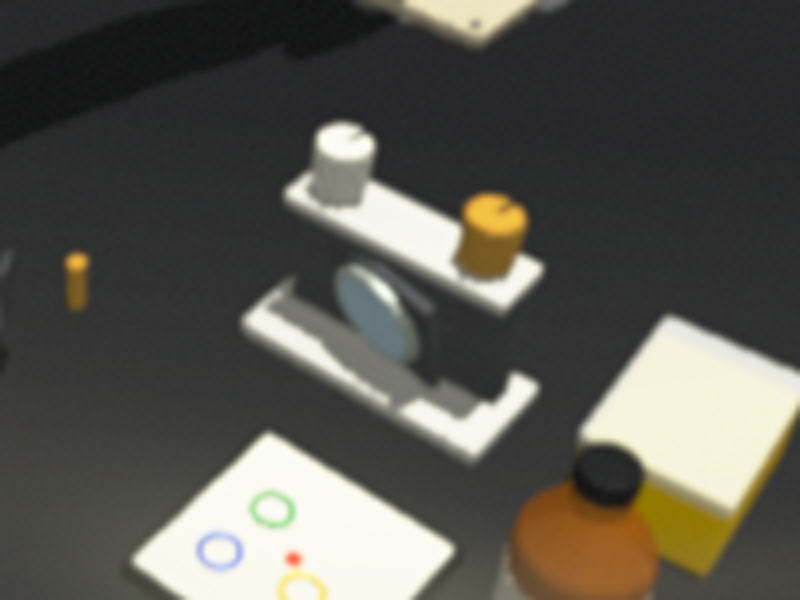

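Run:
```python
from h import *
B=lambda x,y,z: px2w('top',145+(x+.5)/4-.5,140+(y+.5)/4-.5,z)
s=B(323,149,.013)[:2];g=B(366,177,.013)[:2];b=B(280,400,.152)[:2];w=B(458,397,.152)[:2]
w2=px2w('scene',320+(345+.5)/4-.5,160+(140+.5)/4-.5,.152);b2=px2w('scene',320+495/4-.5,160+211/4-.5,.152)
print(s,g,b,w,b2,w2)
for bb in (b,[.4635,.313]):
  f=lambda p:(np.linalg.norm(p-bb),np.arctan2(*(p-bb)[::-1]))
  (r1,a1),(r2,a2)=f(s),f(g)
  print(r1,a1,r2,a2,'left',(r2-r1)/.015,'right',(a2-a1)/.088)
```

```text
[0.63496442 0.32382446] [0.61587349 0.29449596] [0.46242619 0.31514767] [0.46405548 0.21114209] [0.46291838 0.31445983 0.152     ] [0.46650318 0.21605291 0.152     ]
0.1727562684865109 0.05024672843632821 0.1548307705324656 -0.13378115749780278 left -1.1950331969363535 right -2.091225976524216
0.1718057540033628 0.06304580086827548 0.15349293272534859 -0.1208469475376926 left -1.2208547518676136 right -2.089690322795092
```

{"method": "move_arm", "body": {"claw": [0.7,0.7,0.7,0.7,0.7,0.7,0.7,0.7], "dp": [[-0.1,-0.143,-0.007],[-0.1,-0.143,-0.007],[-0.1,-0.143,-0.007],[-0.1,-0.143,-0.007],[-0.1,-0.143,-0.007],[-0.1,-0.143,-0.007],[-0.1,-0.143,-0.007],[-0.1,-0.143,-0.007]], "turn": [[0,0,0],[0,0,0],[0,0,0],[0,0,0],[0,0,0],[0,0,0],[0,0,0],[0,0,0]]}}

```text
clock: 22.22
position: [0.4881, 0.1469, 0.1925]
ee_rot: [0.994, -0.109, -0.001, 0.0]
ft_force: [1.1, 0.5, 0.3]
grip_width: 0.702
```

{"method": "move_arm", "body": {"claw": [0.7,0.7,0.7,0.7,0.7,0.7,0.7,0.7], "dp": [[-0.1,-0.143,-0.007],[-0.1,-0.143,-0.007],[0,0,0],[0,0,0],[0,0,0],[0,0,0],[0,0,0],[0,0,0]], "turn": [[0,0,0],[0,0,0],[0,0,-0.139],[0,0,-0.139],[0,0,-0.139],[0,0,-0.139],[0,0,-0.139],[0,0,-0.139]]}}

```text
clock: 22.88
position: [0.4623, 0.2099, 0.195]
ee_rot: [0.976, 0.219, -0.001, 0.0]
ft_force: [-0.4, -0.5, 0.2]
grip_width: 0.7
```

{"method": "move_arm", "body": {"claw": [0.7,0.7,0.7,0.7,0.7,0.7,0.7,0.7], "dp": [[0,0,0],[0,0,0],[0,0,0],[0,0,0],[0,0,0],[0,0,0],[0,0,0],[0,0,0]], "turn": [[0,0,-0.139],[0,0,-0.139],[0,0,-0.139],[0,0,-0.139],[0,0,-0.139],[0,0,-0.139],[0,0,-0.139],[0,0,0]]}}

```text
clock: 23.55
position: [0.4623, 0.2099, 0.1952]
ee_rot: [0.824, 0.567, -0.001, -0.0]
ft_force: [0.5, 0.8, -0.2]
grip_width: 0.702
```

Run:
```python
from h import *
mv((.4645,.2125,.122),1.2)
snap('wrist','w14')
o=manip.get_obs(); print(w2wr(o,(.4645,.2125,.152)),w2wr(o,(.4624,.3140,.152)))
snap('top','t14a',(300,115,500,265),4)
```

```text
pos [0.4623 0.2099 0.1952] yaw 1.2061 grip 0.702 F [ 0.5  0.8 -0.2] t 23.55
dp/0.2 [0.0167 0.0059 0.3658]
turn [-0.0016  0.0018  0.0077]
[328.40382762 223.37038003] [469.46000961 167.32105361]
```

View pics/w14.png

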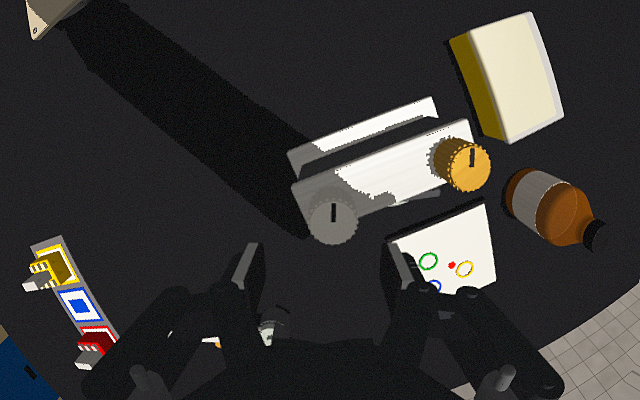

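View pics/t14a.png

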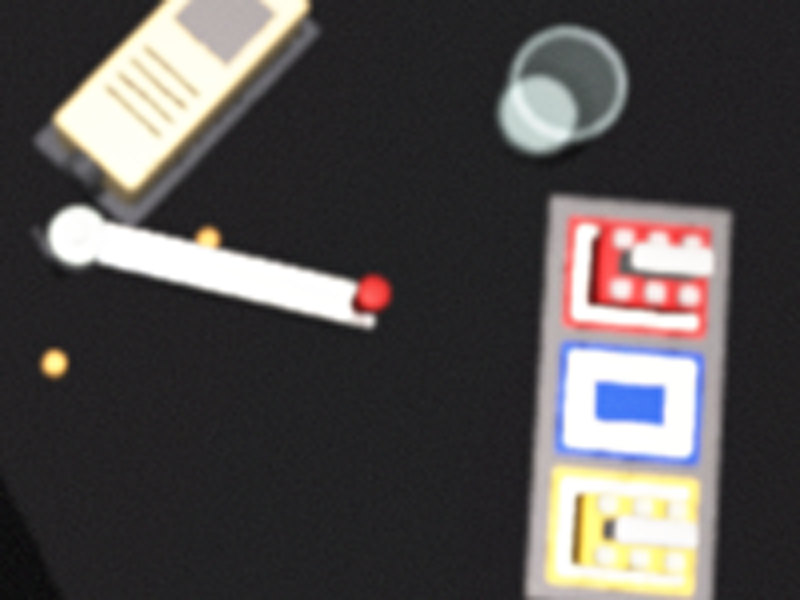

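Run:
```python
from h import *
o=manip.get_obs()
im=cv2.imread('pics/w14.png');cv2.imwrite('pics/w14b.png',cv2.resize(im[120:260,280:500],None,fx=3.6,fy=3.6,interpolation=cv2.INTER_CUBIC))
w=wr2w(o,333,222,.152);b=wr2w(o,469,166,.152);print(w,b,np.linalg.norm(w-b))
p=px2w('top',300+373/4,115+293/4,.09);d=p[:2]-[.6395,.072];print(p,np.arctan2(-d[1],-d[0]))
```

```text
[0.46487937 0.2156262  0.152     ] [0.46179781 0.3140023  0.152     ] 0.09842434903407217
[ 0.59156048 -0.11294915  0.09      ] 1.3171742095705834
```

View pics/w14b.png

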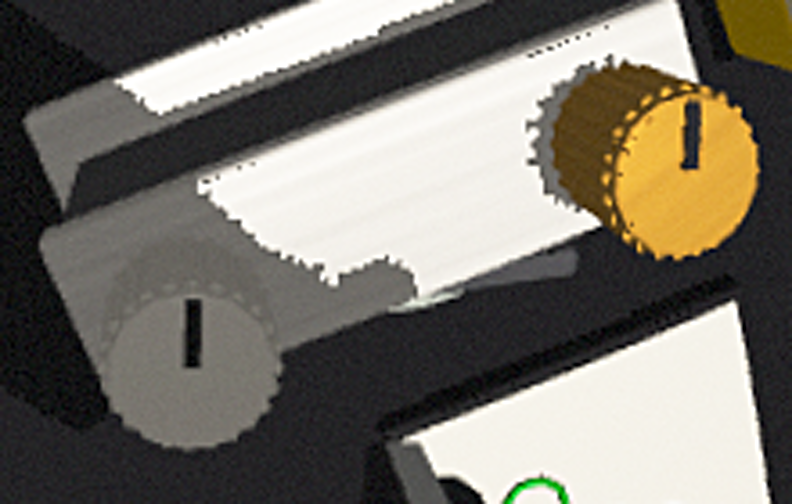

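{"method": "move_arm", "body": {"claw": [0.7,0.7,0.7,0.7,0.7,0.7,0.7,0.7], "dp": [[0.024,0.005,0.06],[0,0,0.1],[0,0,0.1],[0,0,0.07],[0,0,0.03],[0,0,0],[0,0,0],[0,0,0]], "turn": [[0,0,0],[0,0,0],[0,0,0],[0,0,0],[0,0,0],[0,0,0],[0,0,0],[0,0,0]]}}

```text
clock: 24.32
position: [0.4661, 0.2144, 0.1253]
ee_rot: [0.825, 0.565, 0.001, 0.0]
ft_force: [-0.2, 1.5, -0.9]
grip_width: 0.701
```

{"method": "move_arm", "body": {"claw": [0,0,0,0,0,0,0,0], "dp": [[0,0,0],[0,0,0],[0,0,0],[0,0,0],[0,0,0],[0,0,0],[0,0,0],[0,0,0]], "turn": [[0,0,0],[0,0,0],[0,0,0],[0,0,0],[0,0,0],[0,0,0],[0,0,0],[0,0,0]], "grip_force": 25}}

```text
clock: 24.98
position: [0.4665, 0.2155, 0.1257]
ee_rot: [0.825, 0.565, 0.002, -0.0]
ft_force: [2.1, 5.3, 1.6]
grip_width: 0.365
```

Run:
```python
from h import *
mv((.465,.214,.122),1.2)
snap('wrist','w15')
```

```text
pos [0.4665 0.2155 0.1257] yaw 1.2016 grip 0.365 F [2.1 5.3 1.6] t 24.98
dp/0.2 [-0.0098 -0.0041  0.0183]
turn [ 0.002  -0.0042  0.0021]
```

View pics/w15.png

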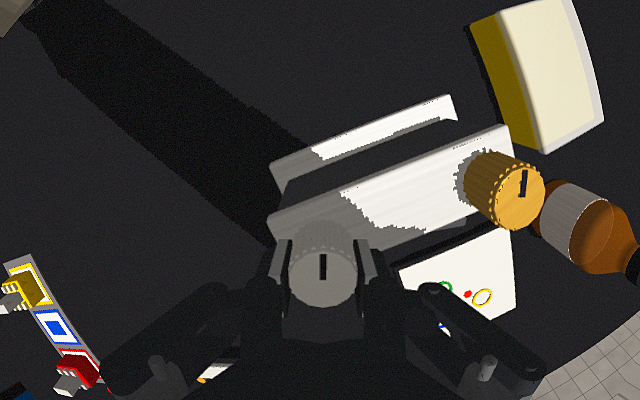

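{"method": "move_arm", "body": {"claw": [0,0,0,0,0,0,0,0], "dp": [[0.005,0,0],[0,0,0],[0,0,0],[0,0,0],[0,0,0],[0,0,0],[0,0,0],[0,0,0]], "turn": [[0,0,0.1],[0,0,0.1],[0,0,0.1],[0,0,0.1],[0,0,0.1],[0,0,0.1],[0,0,0.1],[0,0,0.1]]}}

```text
clock: 25.7
position: [0.4663, 0.2154, 0.1256]
ee_rot: [0.96, 0.281, 0.001, -0.0]
ft_force: [-1.1, 0.2, 6.8]
grip_width: 0.364
```

Run:
```python
from h import *
mv()
snap('top','t16',(145,140,345,290),4)
```

```text
pos [0.4663 0.2154 0.1256] yaw 0.5689 grip 0.364 F [-1.1  0.2  6.8] t 25.7
```

View pics/t16.png

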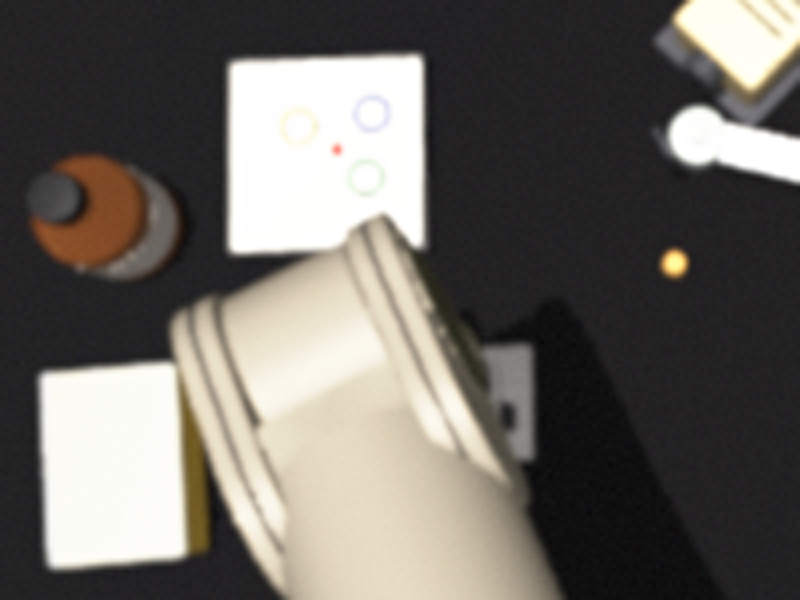

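{"method": "move_arm", "body": {"claw": [0,0,0,0,0,0,0,0], "dp": [[0,0,0],[0,0,0],[0,0,0],[0,0,0],[0,0,0],[0,0,0],[0,0,0],[0,0,0]], "turn": [[0,0,0.13],[0,0,0.13],[0,0,0.13],[0,0,0.13],[0,0,0.13],[0,0,0.13],[0,0,0.13],[0,0,0.13]]}}

```text
clock: 26.42
position: [0.4661, 0.2154, 0.1256]
ee_rot: [0.992, -0.124, 0.0, -0.001]
ft_force: [-3.1, -0.3, 8.1]
grip_width: 0.362
```

{"method": "move_arm", "body": {"claw": [0,0,0,0,0,0,0,0], "dp": [[0,0,0],[0,0,0],[0,0,0],[0,0,0],[0,0,0],[0,0,0],[0,0,0],[0,0,0]], "turn": [[0,0,0.13],[0,0,0.13],[0,0,0.13],[0,0,0.13],[0,0,0.13],[0,0,0.13],[0,0,0.035],[0,0,0]]}}

```text
clock: 27.08
position: [0.4659, 0.2155, 0.1256]
ee_rot: [0.903, -0.429, -0.0, -0.001]
ft_force: [-3.7, -0.4, 9.1]
grip_width: 0.367
```

Run:
```python
from h import *
mv()
snap('top','t17',(145,140,345,290),4)
B=lambda x,y,z: px2w('top',145+(x+.5)/4-.5,140+(y+.5)/4-.5,z)
print([B(*p,.013) for p in ((323,149),(337,149))])
```

```text
pos [0.4659 0.2155 0.1256] yaw -0.8863 grip 0.367 F [-3.7 -0.4  9.1] t 27.08
[array([0.63496442, 0.32382446, 0.013     ]), array([0.63493539, 0.31440417, 0.013     ])]
```

View pics/t17.png

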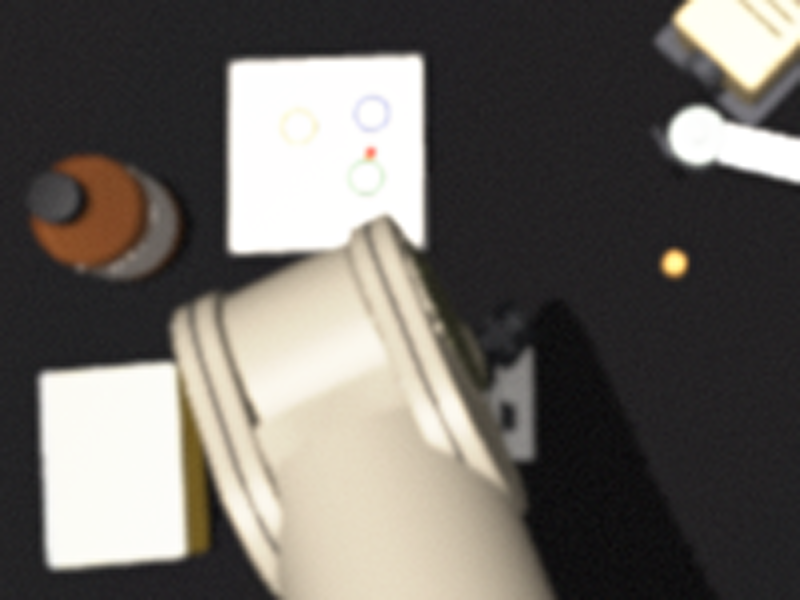

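{"method": "move_arm", "body": {"claw": [0.6,0.6,0.6,0.6,0.6,0.6,0.6,0.6], "dp": [[0,0,0],[0,0,0],[0,0,0],[0,0,0],[0,0,-0.08],[0,0,-0.12],[0,0,-0.12],[0,0,0]], "turn": [[0,0,0],[0,0,0],[0,0,0],[0,0,0],[0,0,0],[0,0,0],[0,0,0],[0,0,0]]}}

```text
clock: 27.8
position: [0.4679, 0.2158, 0.1928]
ee_rot: [0.904, -0.428, 0.001, -0.003]
ft_force: [0.8, 0.3, 0.4]
grip_width: 0.598
```

Run:
```python
from h import *
mv((.462,.315,.186),.5)
B=lambda x,y,z: px2w('top',145+(x+.5)/4-.5,140+(y+.5)/4-.5,z)[:2]
bb=[.462,.3145]
f=lambda p:np.array((np.linalg.norm(p-bb),np.arctan2(*(p-bb)[::-1])))
s=f(B(371,152,.013));g=f(B(366,177,.013));print((g-s)/[.015,.088])
```

```text
pos [0.4679 0.2158 0.1928] yaw -0.8847 grip 0.598 F [0.8 0.3 0.4] t 27.8
dp/0.2 [-0.4023 -0.2913  0.0355]
turn [-0.0062 -0.0058 -1.763 ]
[-1.14664325  0.05226167]
```

{"method": "move_arm", "body": {"claw": [0.7,0.7,0.7,0.7,0.7,0.7,0.7,0.7], "dp": [[-0.134,-0.097,0],[-0.134,-0.097,0],[-0.134,-0.097,0],[0,0,0],[0,0,0],[0,0,0],[0,0,0],[0,0,0]], "turn": [[0,0,0],[0,0,0],[0,0,0],[0,0,-0.147],[0,0,-0.147],[0,0,-0.147],[0,0,-0.147],[0,0,-0.147]]}}

```text
clock: 28.47
position: [0.4599, 0.314, 0.188]
ee_rot: [0.989, -0.15, -0.0, 0.0]
ft_force: [-0.4, -0.2, 0.4]
grip_width: 0.703
```

{"method": "move_arm", "body": {"claw": [0.7,0.7,0.7,0.7,0.7,0.7,0.7,0.7], "dp": [[0,0,0],[0,0,0],[0,0,0],[0,0,0],[0,0,0],[0,0,0],[0,0,0],[0,0,0]], "turn": [[0,0,-0.147],[0,0,-0.147],[0,0,-0.147],[0,0,-0.147],[0,0,-0.147],[0,0,-0.147],[0,0,-0.147],[0,0,0]]}}

```text
clock: 29.13
position: [0.4599, 0.3139, 0.1881]
ee_rot: [0.968, 0.251, -0.0, 0.0]
ft_force: [0.6, -0.6, -0.2]
grip_width: 0.701
```

Run:
```python
from h import *
mv((.463,.3155,.125),.5)
snap('wrist','w18')
o=manip.get_obs(); print(w2wr(o,(.463,.3155,.152)))
```

```text
pos [0.4599 0.3139 0.1881] yaw 0.5066 grip 0.701 F [ 0.6 -0.6 -0.2] t 29.13
dp/0.2 [0.0174 0.0005 0.3155]
turn [0.0001 0.0005 0.0083]
[328.81945245 225.77519905]
```

View pics/w18.png

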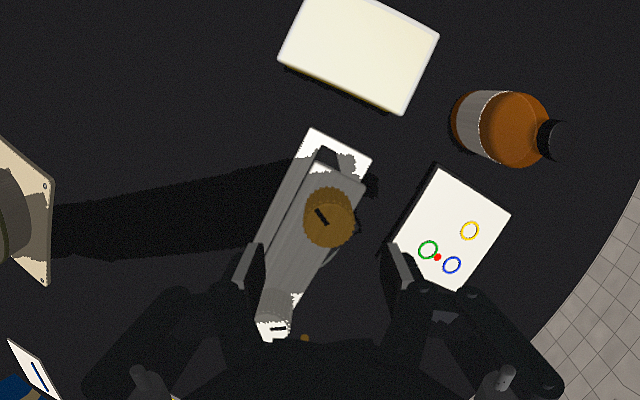

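{"method": "move_arm", "body": {"claw": [0.7,0.7,0.7,0.7,0.7,0.7,0.7,0.7], "dp": [[0.018,0,0.06],[0,0,0.09],[0,0,0.09],[0,0,0.06],[0,0,0.015],[0,0,0],[0,0,0],[0,0,0]], "turn": [[0,0,0],[0,0,0],[0,0,0],[0,0,0],[0,0,0],[0,0,0],[0,0,0],[0,0,0]]}}

```text
clock: 29.85
position: [0.4637, 0.3162, 0.1265]
ee_rot: [0.969, 0.248, 0.001, -0.0]
ft_force: [0.2, -0.5, 0.4]
grip_width: 0.706
```

{"method": "move_arm", "body": {"claw": [0,0,0,0,0,0,0,0], "dp": [[0,0,0],[0,0,0],[0,0,0],[0,0,0],[0,0,0],[0,0,0],[0,0,0],[0,0,0]], "turn": [[0,0,0],[0,0,0],[0,0,0],[0,0,0],[0,0,0],[0,0,0],[0,0,0],[0,0,0]], "grip_force": 25}}

```text
clock: 30.52
position: [0.4634, 0.316, 0.1262]
ee_rot: [0.969, 0.248, 0.0, -0.0]
ft_force: [-1.6, -0.9, 5.6]
grip_width: 0.363
```

{"method": "move_arm", "body": {"claw": [0,0,0,0,0,0,0,0], "dp": [[0,0,0],[0,0,0],[0,0,0],[0,0,0],[0,0,0],[0,0,0],[0,0,0],[0,0,0]], "turn": [[0,0,0.13],[0,0,0.13],[0,0,0.13],[0,0,0.13],[0,0,0.13],[0,0,0.13],[0,0,0.13],[0,0,0.13]]}}

```text
clock: 31.18
position: [0.4637, 0.3161, 0.1263]
ee_rot: [0.987, -0.16, 0.001, -0.001]
ft_force: [-0.1, -1.0, 4.4]
grip_width: 0.365
```

{"method": "move_arm", "body": {"claw": [0,0,0,0,0,0], "dp": [[0,0,0],[0,0,0],[0,0,0],[0,0,0],[0,0,0],[0,0,0]], "turn": [[0,0,0.13],[0,0,0.13],[0,0,0.13],[0,0,0.05],[0,0,0],[0,0,0]]}}

```text
clock: 31.68
position: [0.4638, 0.316, 0.1262]
ee_rot: [0.946, -0.325, 0.001, -0.001]
ft_force: [0.1, -0.2, 5.3]
grip_width: 0.367
```

Run:
```python
from h import *
mv()
snap('top','t19',(145,140,345,290),4)
snap('wrist','w19')
```

```text
pos [0.4638 0.316  0.1262] yaw -0.6611 grip 0.367 F [ 0.1 -0.2  5.3] t 31.68
```

View pics/t19.png

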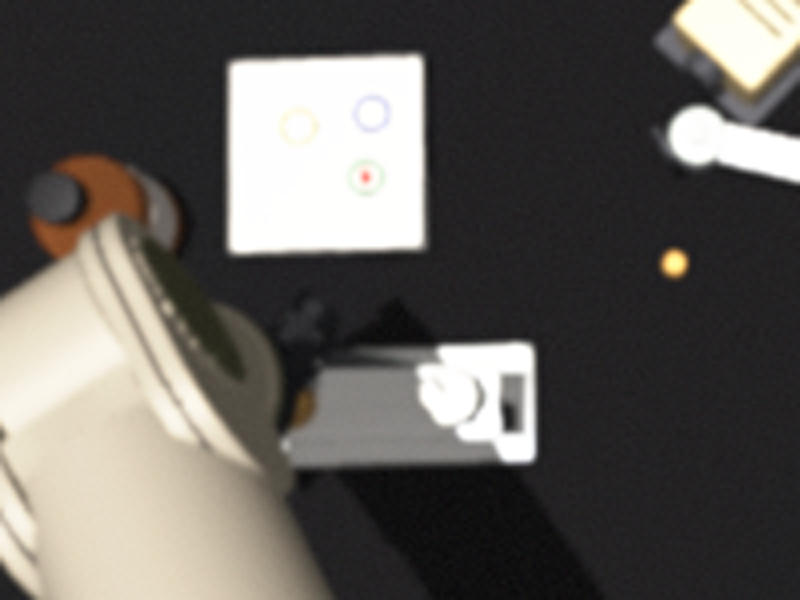

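View pics/w19.png

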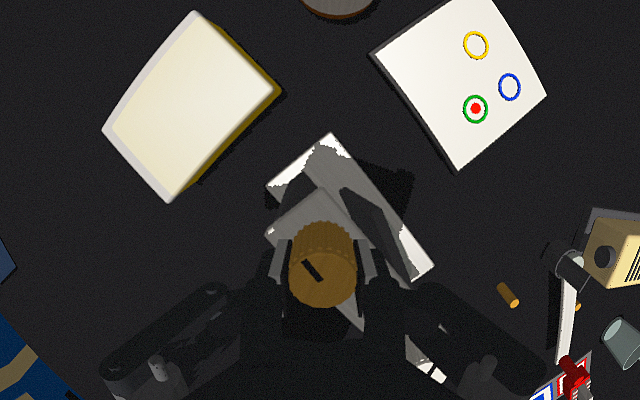

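Spot is centred in the green ring. Release, rise, and recheck.

{"method": "move_arm", "body": {"claw": [0.6,0.6,0.6,0.6,0.6,0.6,0.6,0.6], "dp": [[0,0,0],[0,0,0],[0,0,0],[0,0,0],[0,0,-0.08],[0,0,-0.12],[0,0,-0.12],[0,0,0]], "turn": [[0,0,0],[0,0,0],[0,0,0],[0,0,0],[0,0,0],[0,0,0],[0,0,0],[0,0,0]]}}

```text
clock: 32.45
position: [0.4648, 0.317, 0.194]
ee_rot: [0.946, -0.325, 0.001, -0.003]
ft_force: [1.0, -0.6, 1.2]
grip_width: 0.597
```

Run:
```python
from h import *
im=cams.camera('top')[:,:,::-1]
cv2.imwrite('pics/t20.png',np.hstack([cv2.resize(im[145:210,190:260],None,fx=6,fy=6,interpolation=cv2.INTER_CUBIC),cv2.resize(im[145:275,290:500][:, :],None,fx=3,fy=3,interpolation=cv2.INTER_CUBIC)[:390,240:]]))
mv((.594,-.112,.19),-.25)
```

```text
pos [0.4642 0.3166 0.1918] yaw -0.6612 grip 0.596 F [-0.1 -1.2 -0.6] t 32.5
dp/0.2 [1.828  1.2928 0.0047]
turn [-0.0052 -0.0018 -0.5235]
```

View pics/t20.png

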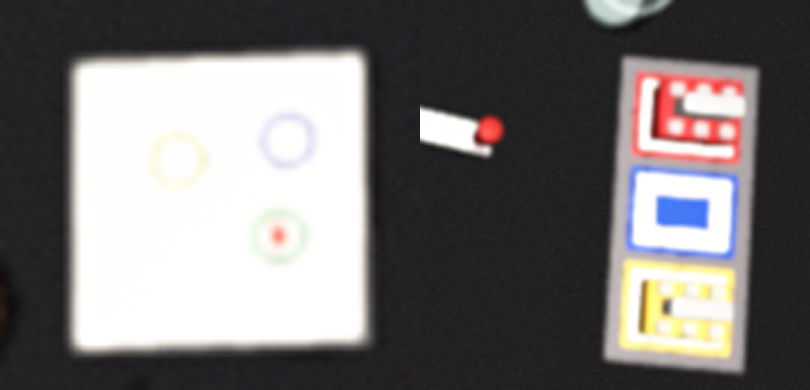

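{"method": "move_arm", "body": {"claw": [0.6,0.6,0.6,0.6,0.6,0.6,0.6,0.6], "dp": [[0.152,0.1078,0],[0.152,0.1078,0],[0.152,0.1078,0],[0.152,0.1078,0],[0.152,0.1078,0],[0.152,0.1078,0],[0.152,0.1078,0],[0.152,0.1078,0]], "turn": [[0,0,0],[0,0,0],[0,0,0],[0,0,0],[0,0,0],[0,0,0],[0,0,0],[0,0,0]]}}

```text
clock: 33.17
position: [0.5489, 0.0286, 0.1887]
ee_rot: [0.946, -0.324, -0.0, 0.0]
ft_force: [1.1, 0.4, -0.3]
grip_width: 0.602
```

{"method": "move_arm", "body": {"claw": [0.6,0.6,0.6,0.6,0.6,0.6,0.6,0.6], "dp": [[0.152,0.1078,0],[0.152,0.1078,0],[0.152,0.1078,0],[0.152,0.1078,0],[0,0,0],[0,0,0],[0,0,0],[0,0,0]], "turn": [[0,0,0],[0,0,0],[0,0,0],[0,0,0],[0,0,-0.131],[0,0,-0.131],[0,0,-0.131],[0,0,-0.131]]}}

```text
clock: 33.83
position: [0.5917, -0.1125, 0.1882]
ee_rot: [0.993, -0.122, -0.001, 0.0]
ft_force: [0.2, 0.2, 0.1]
grip_width: 0.6
```

{"method": "move_arm", "body": {"claw": [0.6,0.6], "dp": [[0,0,0],[0,0,0]], "turn": [[0,0,0],[0,0,0]]}}

```text
clock: 34.0
position: [0.5918, -0.1124, 0.1887]
ee_rot: [0.992, -0.126, -0.001, -0.0]
ft_force: [0.3, -0.3, -0.7]
grip_width: 0.598
```

Run:
```python
from h import *
mv((.592,-.112,.0525),-.254)
o=manip.get_obs(); print(w2wr(o,(.592,-.112,.09)))
snap('wrist','w21')
```

```text
pos [ 0.5918 -0.1124  0.1887] yaw -0.2529 grip 0.598 F [ 0.3 -0.3 -0.7] t 34.0
dp/0.2 [ 0.0013 -0.0022  0.681 ]
turn [0.0001 0.0014 0.0014]
[322.9423176  193.64934394]
```

View pics/w21.png

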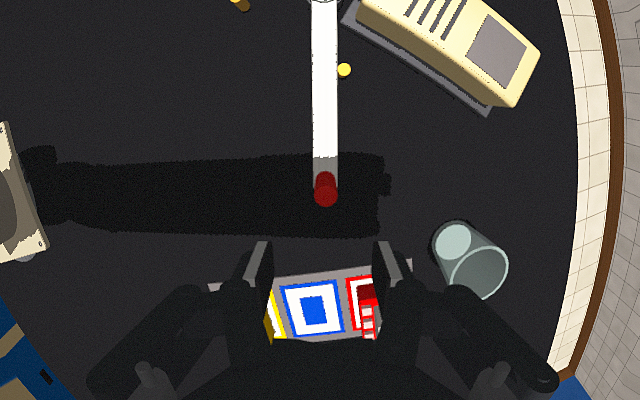

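Aligned with the post (325,195). Descend, narrow cage, swing back.

{"method": "move_arm", "body": {"claw": [0.6,0.6,0.6,0.6,0.6,0.6,0.6,0.6], "dp": [[0.002,0,0.12],[0,0,0.15],[0,0,0.15],[0,0,0.14],[0,0,0.08],[0,0,0.04],[0,0,0],[0,0,0]], "turn": [[0,0,0],[0,0,0],[0,0,0],[0,0,0],[0,0,0],[0,0,0],[0,0,0],[0,0,0]]}}

```text
clock: 34.72
position: [0.5929, -0.1126, 0.054]
ee_rot: [0.992, -0.125, 0.0, 0.0]
ft_force: [-0.2, -0.2, 0.2]
grip_width: 0.6
```

{"method": "move_arm", "body": {"claw": [0.32,0.32,0.32,0.32,0.32], "dp": [[0,0,0],[0,0,0],[0,0,0],[0,0,0],[0,0,0]], "turn": [[0,0,0],[0,0,0],[0,0,0],[0,0,0],[0,0,0]], "grip_force": 20}}

```text
clock: 35.13
position: [0.5928, -0.1125, 0.0539]
ee_rot: [0.992, -0.125, 0.0, -0.0]
ft_force: [-0.3, 0.3, -0.7]
grip_width: 0.321
```

Run:
```python
from h import *
mv()
p=manip.get_obs()['position'];d=np.array(p[:2])-[.6395,.072];print(np.linalg.norm(d),np.arctan2(-d[1],-d[0]))
```

```text
pos [ 0.5928 -0.1125  0.0539] yaw -0.2498 grip 0.321 F [-0.3  0.3 -0.7] t 35.13
0.19031100311047594 1.322778040716976
```

{"method": "move_arm", "body": {"claw": [0.32,0.32,0.32,0.32,0.32,0.32,0.32,0.32], "dp": [[-0.076,-0.003,0],[-0.076,-0.003,0],[-0.076,-0.003,0],[-0.076,-0.003,0],[-0.076,-0.003,0],[-0.076,-0.003,0],[-0.076,-0.003,0],[-0.076,-0.003,0]], "turn": [[0,0,0.102],[0,0,0.102],[0,0,0.102],[0,0,0.102],[0,0,0.102],[0,0,0.102],[0,0,0.102],[0,0,0.102]]}}

```text
clock: 35.8
position: [0.4919, -0.048, 0.0539]
ee_rot: [0.901, -0.433, 0.001, -0.0]
ft_force: [3.6, -0.5, 0.3]
grip_width: 0.323
```

Run:
```python
from h import *
mv()
p=manip.get_obs()['position'];d=np.array(p[:2])-[.6395,.072];print(np.linalg.norm(d),np.arctan2(-d[1],-d[0]))
```

```text
pos [ 0.4919 -0.048   0.0539] yaw -0.8952 grip 0.323 F [ 3.6 -0.5  0.3] t 35.8
0.19019566145921657 0.6824479808691047
```

{"method": "move_arm", "body": {"claw": [0.32,0.32,0.32,0.32,0.32,0.32,0.32,0.32], "dp": [[-0.076,-0.003,0],[-0.076,-0.003,0],[-0.076,-0.003,0],[-0.076,-0.003,0],[-0.076,-0.003,0],[-0.076,-0.003,0],[-0.038,-0.001,0],[0,0,0]], "turn": [[0,0,0.102],[0,0,0.102],[0,0,0.102],[0,0,0.102],[0,0,0.102],[0,0,0.102],[0,0,0.051],[0,0,0]]}}

```text
clock: 36.47
position: [0.4519, 0.0429, 0.0538]
ee_rot: [0.761, -0.648, -0.0, -0.0]
ft_force: [-0.8, -0.2, -0.6]
grip_width: 0.323
```

Run:
```python
from h import *
mv()
p=manip.get_obs()['position'];d=np.array(p[:2])-[.6395,.072];print(np.linalg.norm(d),np.arctan2(-d[1],-d[0]))
snap('wrist','w22')
```

```text
pos [0.4519 0.0429 0.0538] yaw -1.4109 grip 0.323 F [-0.8 -0.2 -0.6] t 36.47
0.1898794927235664 0.15372098512223073
```

View pics/w22.png

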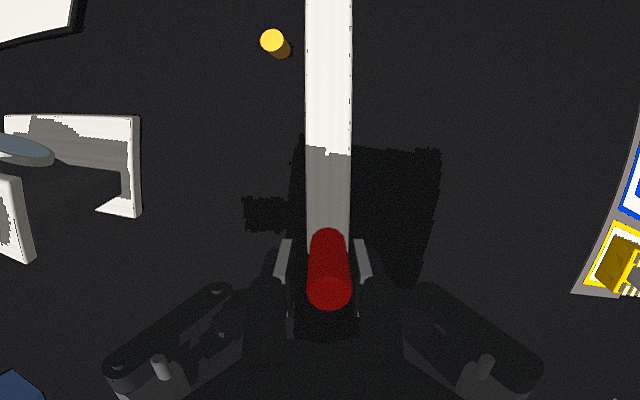

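{"method": "move_arm", "body": {"claw": [0.32,0.32,0.32,0.32,0.32,0.32], "dp": [[-0.0285,-0.001,0],[-0.0285,-0.001,0],[-0.0285,-0.001,0],[-0.02,0,0],[0,0,0],[0,0,0]], "turn": [[0,0,0.038],[0,0,0.038],[0,0,0.038],[0,0,0.025],[0,0,0],[0,0,0]]}}

```text
clock: 37.02
position: [0.4502, 0.0618, 0.0535]
ee_rot: [0.725, -0.689, 0.0, -0.0]
ft_force: [-0.1, -0.1, -0.8]
grip_width: 0.319
```

{"method": "move_arm", "body": {"claw": [0.32,0.32,0.32,0.32], "dp": [[-0.02,-0.001,0],[0,0,0],[0,0,0],[0,0,0]], "turn": [[0,0,0.025],[0,0,0],[0,0,0],[0,0,0]]}}

```text
clock: 37.35
position: [0.4501, 0.0659, 0.0535]
ee_rot: [0.718, -0.696, 0.0, -0.0]
ft_force: [0.2, -1.3, 0.6]
grip_width: 0.323
```

Run:
```python
from h import *
mv()
p=manip.get_obs()['position'];d=np.array(p[:2])-[.6395,.072];print(np.linalg.norm(d),np.arctan2(-d[1],-d[0]))
snap('wrist','w23')
```

```text
pos [0.4501 0.0659 0.0535] yaw -1.5393 grip 0.323 F [ 0.2 -1.3  0.6] t 37.35
0.18948187198372501 0.03204181832631839
```

View pics/w23.png

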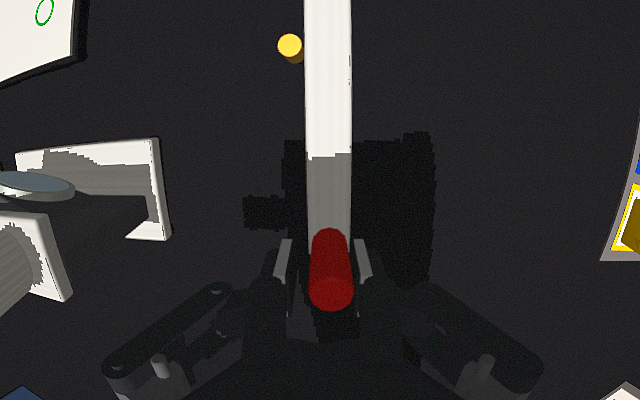

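Almost at the stop peg, still a gap. Continue.

{"method": "move_arm", "body": {"claw": [0.32,0.32,0.32,0.32,0.32], "dp": [[-0.02,0,0],[-0.015,0,0],[0,0,0],[0,0,0],[0,0,0]], "turn": [[0,0,0.025],[0,0,0.01],[0,0,0],[0,0,0],[0,0,0]]}}

```text
clock: 37.82
position: [0.4502, 0.0693, 0.0534]
ee_rot: [0.707, -0.707, 0.001, 0.001]
ft_force: [1.4, -17.1, 2.4]
grip_width: 0.318
```

{"method": "move_arm", "body": {"claw": [0.32,0.32,0.32,0.32], "dp": [[-0.01,0,0],[0,0,0],[0,0,0],[0,0,0]], "turn": [[0,0,0],[0,0,0],[0,0,0],[0,0,0]]}}

```text
clock: 38.15
position: [0.4502, 0.0695, 0.0534]
ee_rot: [-0.707, 0.707, -0.002, -0.002]
ft_force: [1.2, -24.2, 5.5]
grip_width: 0.324
```

Run:
```python
from h import *
mv()
snap('wrist','w24',(220,0,420,130),4)
```

```text
pos [0.4502 0.0695 0.0534] yaw -1.5717 grip 0.324 F [  1.2 -24.2   5.5] t 38.15
```

View pics/w24.png

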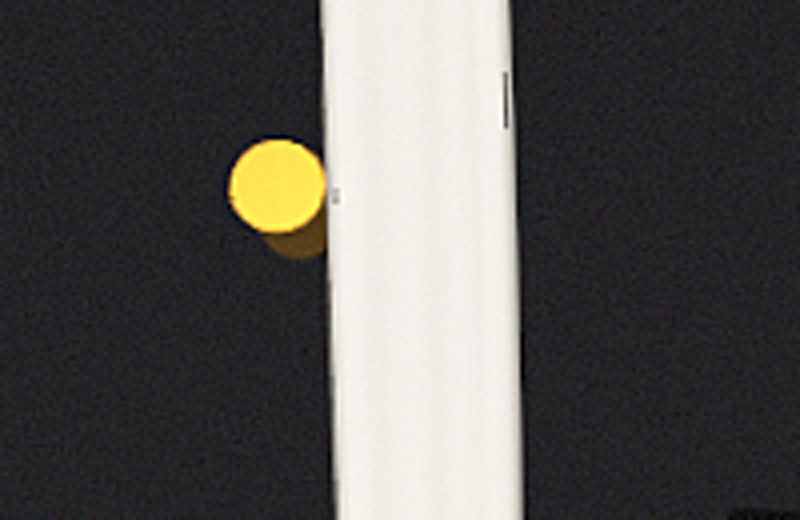

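{"method": "move_arm", "body": {"claw": [0.32,0.32,0.6,0.6,0.6,0.6,0.6,0.6], "dp": [[0.02,0,0],[0.02,0,0],[0,0,0],[0,0,0],[0,0,0],[0,0,-0.1],[0,0,-0.15],[0,0,-0.15]], "turn": [[0,0,0],[0,0,0],[0,0,0],[0,0,0],[0,0,0],[0,0,0],[0,0,0],[0,0,0]]}}

```text
clock: 38.87
position: [0.4492, 0.0673, 0.1341]
ee_rot: [0.708, -0.706, -0.0, 0.001]
ft_force: [0.4, -0.3, 0.1]
grip_width: 0.596
```

{"method": "move_arm", "body": {"claw": [0.6,0.6,0.6,0.6,0.6], "dp": [[0,0,-0.15],[0,0,-0.15],[0,0,-0.1],[0,0,0],[0,0,0]], "turn": [[0,0,0],[0,0,0],[0,0,0],[0,0,0],[0,0,0]]}}

```text
clock: 39.28
position: [0.4503, 0.0681, 0.2143]
ee_rot: [0.709, -0.706, 0.0, -0.001]
ft_force: [1.1, -0.7, -0.4]
grip_width: 0.596
```

Run:
```python
from h import *
mv((.45,.2,.21))
o=manip.get_obs()
snap('wrist','w25')
snap('top','t25',(300,115,500,265),4)
```

```text
pos [0.4503 0.0681 0.2143] yaw -1.5665 grip 0.596 F [ 1.1 -0.7 -0.4] t 39.28
dp/0.2 [-0.6596 -0.0011  0.0228]
```

View pics/w25.png

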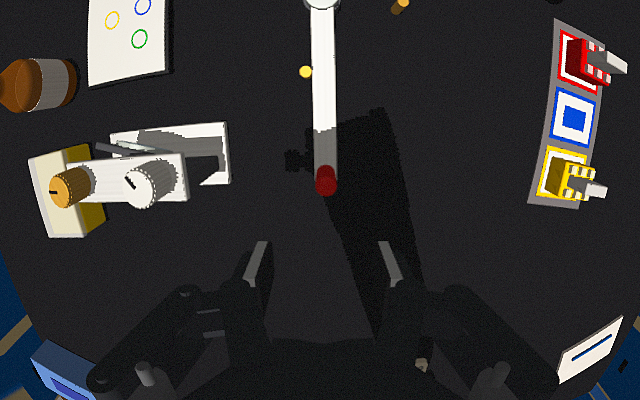

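View pics/t25.png

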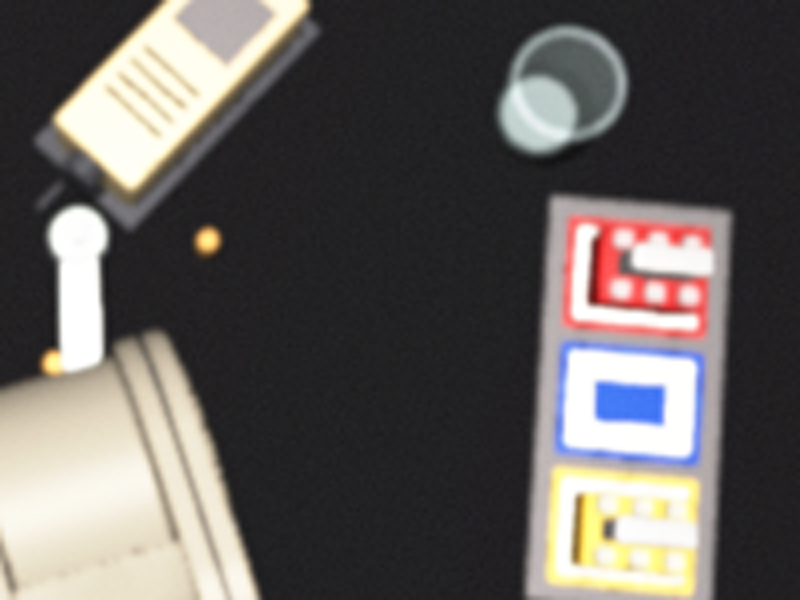

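Run:
```python
from h import *
o=manip.get_obs();p=wr2w(o,326,184,.09);d=p[:2]-[.6395,.072];print(p,np.arctan2(-d[1],-d[0]))
A=lambda x,y,z: px2w('top',300+(x+.5)/4-.5,115+(y+.5)/4-.5,z)
# project ideal boxes to compare
im=cv2.imread('pics/t25.png')
for c in ((.6157,-.303),(.4465,-.2859)):
  for L,W,z in ((.07,.05,.039),(.05,.016,.079)):
    u=np.array([np.sin(.1),np.cos(.1)]);n=np.array([u[1],-u[0]])
    P=[w2px('top',np.r_[np.array(c)+a*L/2*u+b*W/2*n,z]) for a,b in((1,1),(1,-1),(-1,-1),(-1,1))]
    cv2.polylines(im,[np.int32([((q-[300,115])+.5)*4-.5 for q in P])],True,(255,0,255),1)
cv2.imwrite('pics/t25b.png',im[180:,500:760])
```

```text
[0.45118008 0.06371525 0.09      ] 0.04396458776434619
```

View pics/t25b.png

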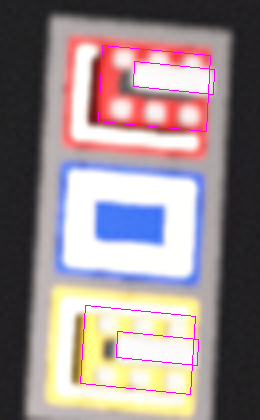

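{"method": "move_arm", "body": {"claw": [0.6,0.6,0.6,0.6,0.6,0.6,0.6,0.6], "dp": [[-0.15,0,-0.03],[-0.15,0,-0.03],[-0.15,0,-0.03],[-0.15,0,-0.03],[-0.15,0,-0.03],[-0.15,0,-0.03],[-0.15,0,-0.03],[-0.15,0,-0.03]], "turn": [[0,0,0],[0,0,0],[0,0,0],[0,0,0],[0,0,0],[0,0,0],[0,0,0],[0,0,0]]}}

```text
clock: 40.05
position: [0.4484, 0.3086, 0.2601]
ee_rot: [0.708, -0.706, -0.0, 0.001]
ft_force: [0.2, 0.2, -0.3]
grip_width: 0.598
```

{"method": "move_arm", "body": {"claw": [0.6,0.6,0.6,0.6,0.6,0.6,0.6,0.6], "dp": [[0,0,0],[0,0,0],[0,0,0],[0,0,0],[0,0,0],[0,0,0],[0,0,0],[0,0,0]], "turn": [[0,0,0],[0,0,0],[0,0,0],[0,0,0],[0,0,0],[0,0,0],[0,0,0],[0,0,0]]}}

```text
clock: 40.72
position: [0.4492, 0.307, 0.2616]
ee_rot: [0.708, -0.706, -0.0, -0.0]
ft_force: [0.3, 0.5, 0.2]
grip_width: 0.604
```

Run:
```python
from h import *
mv()
snap('top','t26',(300,115,500,265),4)
snap('scene','s26')
```

```text
pos [0.4492 0.307  0.2616] yaw -1.568 grip 0.604 F [0.3 0.5 0.2] t 40.72
```

View pics/t26.png

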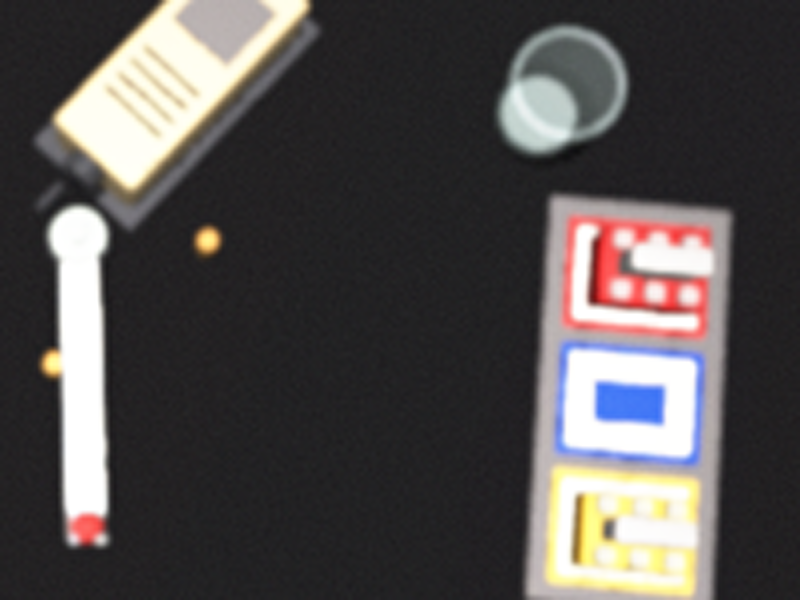

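View pics/s26.png

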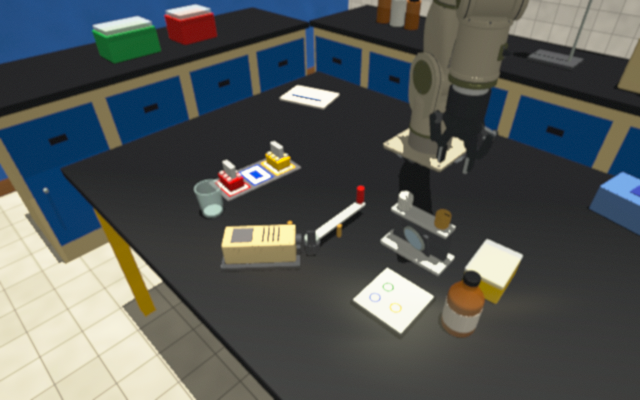

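Run:
```python
from h import *
p=px2w('top',300+88.5/4-.5,115+527.5/4-.5,.09);d=p[:2]-[.6395,.072];print(p,np.arctan2(-d[1],-d[0]))
print(manip.hand_in())
```

```text
[0.44772469 0.0656976  0.09      ] 0.03285163086628399
the job is handed in; nothing more can be done
None
```

I parked the red and yellow holders on their pads and opened the shutter. I then centred the light spot in the green ring with both screws, swung the lever shut again and handed the job in at about 41 s. `hand_in()` gives no verdict. No blue holder was in the scene.

**Last checks:**
- **Holders:** in the last top picture both stand upright and square, within about 3 mm of their pad centres.
- **Spot:** it was inside the green ring with the shutter open, seen again after I let go of the brass knob. It can't be seen with the shutter shut, and I did not touch the knobs after that.
- **Lever:** it was pushed against the closed stop at about 24 N and the bar touches the peg. The post sits at 0.033 rad (top camera) or 0.044 rad (wrist camera) in world axes. The station's own yaw is about 0.02 to 0.03 rad, so the lever angle is roughly 0 to 0.02 rad. That agrees with closed, but the two cameras differ slightly.
- **Bystanders:** the bottle, tip box and beaker look unmoved, and the gripper was clear of everything at hand-in. I saw no knocked holder and no slackened grip.

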